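# Click the button sample board back into its display frame

### The job

One display frame on the yarn stall is empty and its wooden button sample board lies on the table in front. Take the tin of pins out of the empty frame and stand it on the cork mat without tipping it over, then slide the board, flat on the table, into the empty frame until both sprung balls click into its side notches and it is fully home. Leave the board in the other frame and the rest of the things on the table where they are.

Things in the scene. Friction and masses are not known exactly. Their poses are not given: they have to be found in the camera images.
- empty_frame: Empty display frame (the one with the tin in it): U-shaped, dark steel, fixed, no floor. Origin on the table at the seat: a seated board has its origin here. x points into the frame, y left, z up. Walls 22 mm high, inside width 104 mm; side walls 12 mm thick, x = -45 to 55.5 mm; back wall (stop) x = 55.5 to 67.5 mm; 156 mm wide over the aluminium spring housings at x = 0
- empty_frame_mouth (a point): Middle of the mouth of the empty frame, on the table, 65 mm before its origin (frame x = -65 mm). Two short guides, 22 mm high, flare from the inner walls (104 mm apart at frame x = -45 mm) to about 132 mm apart here
- empty_frame_ball_l (a joint): Sprung steel ball, 20 mm across, in the empty frame's +y wall at its x = 0. In m: 0 = fully out, 5 mm into the bay; grows to 0.007 as it is pressed into the wall. 2 N starts it, 4 N holds it at 3 mm. The board presses it back about 3 mm; it springs out again when the notch reaches it
- empty_frame_ball_r (a joint): The same in the -y wall
- loose_board: Board to put back: light wooden slab, 110 mm along its x, 100 mm along its y, 16 mm thick, about 0.16 kg, varnished and slippery, lying flat, nine dark round buttons 3 mm high on top. Origin at the centre of its underside, z up. It goes in with its x along the frame's x, either end first. Starts within 0.45 rad of world axes, nearer the robot than the frames. Push it
- notch_left (a point): Notch in the loose board's +y side, at its x = 0, half way up; a like notch in the -y side. About 9 mm wide at its floor, 6 mm deep, edges and corners rounded 6 mm. Pushing the board past the balls takes about 5 to 10 N. When home the board's outer end stands 10 mm out of the frame's side walls
- kept_board: A like board with rectangular buttons, already seated in the other frame; leave it there. Origin and axes as for the loose board
- full_frame: The other frame, same shape and axes as the empty one, beside it, fixed; it holds the kept board
- pin_tin: Round metal tin, 52 mm across at its lid, 31 mm high, 0.11 kg, standing within the empty frame near its middle. Origin at the centre of its underside, z up
- cork_mat: Square cork mat, 120 x 120 x 4 mm, fixed on the table to the left or the right of the work area. Origin at the centre of its underside, z up
- button_box: Open wooden box of spare buttons, 120 x 120 x 35 mm, fixed, on the side opposite the mat. Origin under its centre
- spool_a: Wooden thread spool, 40 mm across, 50 mm high, standing outside the left frame. Origin at the centre of its underside
- spool_b: A like spool standing outside the right frame
- spool_c: A like spool standing beyond the frames
- ruler: Aluminium ruler, 200 x 32 x 5 mm, lying to the right, near the robot. Origin at the centre of its underside, x along it
- mug: White mug, 76 mm across, 75 mm high, far to the left. Origin at the centre of its underside
- card_terminal: Grey payment terminal, 165 x 78 x 24 mm, lying to the left, near the robot. Origin at the centre of its underside, x along it
Mind the look-alikes: they are no part of the job. What is shaped like the loose_board but blue is not meant.

How it is judged:
By the outcome, as a careful person would: the job done as asked, in the order asked, and still so for the second after the job is handed in, with the robot touching nothing.
It also fails if it takes over 64 s, if anything falls off the work surface, if the arm or the gripper's body presses on something with over 40 N, if the wrist force passes 120 N, or if a joint passes its speed limit or range.

### The arm

A 7-joint arm with a two-finger parallel gripper is mounted at the origin on the work surface. World frame = base frame: x ahead of the robot, y to its left, z up, the work surface at z = 0. Lengths are in m, angles in rad, forces in N, time in s.
With the tool pointing down it reaches from about 0.425 to 0.825 m from the base axis. Payload 3.6 kg.
Tool frame: the origin (TCP) lies midway between the tips of the shut fingers; the grasp point (between the pads) lies 19 mm behind it; z points along the fingers, x is the direction in which the jaws open and shut, and the axes are right-handed (so a half turn about z gives the same grasp; the last joint's range is limited). The gripper opens to 85 mm and grips with 20 to 120 N. Pads are 22 mm wide; open, the fingers measure 114 mm over their backs; the gripper's body (76 mm by 85 mm) begins 54 mm behind the grasp point. The pads swing forward as they close: fully open they stand 13 mm farther back than shut.
Start: joints at [-1.339, 0.615, -0.013, 1.423, 0.008, 1.103, -0.04], TCP at [0.166, 0.628, 0.231] pointing down, gripper open.
Joint ranges: [-3.12, 3.12], [-0.3, 2.06], [-1.34, 1.32], [0.26, 2.42], [-1.36, 4.5], [0.01, 1.98], [-2.84, 2.84]. Speed limits (rad/s): [2.79, 2.79, 3.14, 3.14, 3.14, 3.14, 3.14].

### API

Orientations are given as a 3x3 rotation matrix whose columns are the frame's x, y, z axes.
In Python, from plant import readout, eyes, job gives the robot as it stands.
- The arm moves only by the tool carry_out, never from a script. Its argument "commands" is a list of rows, each an object of numbers: "dx", "dy", "dz": the shift along the tool's x, y, z in mm; "rx", "ry", "rz": the turn, a rotation vector about the tool's x, y, z in rad. A call has 1 to 8 rows; each row is the pose to reach, as a shift and turn from the pose commanded when the call began, along the tool's axes at that moment; what a row does not reach only later rows make up. A row lasts 1/12 s, in which the tool goes at most 41.7 mm and 7.16 degrees, less where a joint would pass 70% of its speed; a pose out of reach is approached as far as the arm can. A call with a gripper value outside its range is refused whole. "grip" is the opening, from 0 (shut) to 1 (fully open), set as the call begins (left out, the last holds). The fingers move at their own pace and stop on an object; "force" is the grip in N (left out, the last holds). Time passes only in rows, so rows that repeat a pose let the fingers close. It gives the time, the measured TCP pose, the force and the opening at its end, in the units of the state.
- readout.state(): the state, without advancing time (a new reading comes with each control period).
- eyes.snapshot(name): name is "scene" or "top" or "wrist"; returns (picture, depth): 400x640x3 uint8, blue, green, red; 400x640 float32, m along the optical axis (not along the pixel's ray), 0 where there is no reading.
- eyes.camera_info(name): a dict with "fx", "fy", "cx", "cy" (pixels), "cam_to_world" (4x4, takes a point from camera to world coordinates); the wrist camera has in their place "hand_eye" (4x4, takes a point from camera to tool coordinates, whose origin is the TCP and whose axes are the tool frame's). Camera axes: x right, y up, looking along -z (the intrinsics and any distortion apply to the point x, -y, -z); pixel columns grow to the right and rows downward; lengths in m; the calibration is good to about 2 mm. A picture is of the moment at which its call begins: read the wrist's pose just before it. camera_info takes no time and is no camera call.
- job.finish_job(): hands the job in, once; it reports no verdict.
The state is a dict: "time_s": time; "joints": joint angles; "dq": joint speeds; "joint_torque": joint torques, N m; "tool_pos": TCP position; "ee_rot": TCP orientation; "ft_force": force on the tool from outside, world axes, zero at the start; "moment": the same for the moment, N m; "finger_gap": opening from 0.0 (shut) to 1.0 (fully open).
Only numpy, scipy, OpenCV 4.12 (cv2) and the standard library are available. Lean on these libraries where they do the work, as an engineer would, in place of code of your own. Each camera call takes 0.05 s, during which the arm holds its last target.

## Working session

There is one attempt and no reset: what is moved stays moved. The work goes in short steps, Python scripts to look and compute and a tool call to move; the robot and the scene stay as the last step left them, time stands still between calls to the robot, and variables do not carry over. Pictures are saved under pics/ and viewed, and the job is handed in when it is done.

Besides the shell and the picture viewer there is one more tool, called after ">>>" in YAML: its name, and indented under it one key for each argument. carry_out: Moves the arm, as the interface text tells. Its arguments: {"type":"object","properties":{"commands":{"type":"array","items":{"type":"object","properties":{"dx":{"type":"number"},"dy":{"type":"number"},"dz":{"type":"number"},"rx":{"type":"number"},"ry":{"type":"number"},"rz":{"type":"number"}}}},"grip":{"type":"number"},"force":{"type":"number"}},"required":["commands"]}

```bash
mkdir -p pics; ls; python3 - <<'E'
from plant import readout, eyes, job
import cv2,json,numpy as np
print(readout.state())
for n in ["scene","top"]:
    p,d=eyes.snapshot(n); cv2.imwrite(f"pics/{n}0.png",p); np.save(f"{n}0.npy",d)
for n in ["scene","top","wrist"]: print(n,eyes.camera_info(n))
E
```

```text
pics
{'time_s': 0.0, 'joints': array([-1.33850905,  0.61590811, -0.01262725,  1.42491342,  0.00808489,
        1.10342194, -0.04039909]), 'dq': array([-0.00113642, -0.00100554, -0.00148556, -0.0001503 ,  0.00256606,
       -0.00042529,  0.00047011]), 'joint_torque': array([-7.97129414e-04, -4.69208765e+01,  2.58853398e-01, -1.71036422e+01,
        9.88513377e-03,  9.70036519e-03, -8.32821854e-06]), 'tool_pos': array([0.16612323, 0.62760841, 0.23014053]), 'ee_rot': array([[ 2.55840268e-01,  9.66718852e-01, -6.47341855e-04],
       [ 9.66715569e-01, -2.55841087e-01, -2.51929961e-03],
       [-2.60107107e-03,  1.87428379e-05, -9.99996617e-01]]), 'ft_force': array([ 1.01146893, -0.11154234,  0.15960269]), 'moment': array([-0.00201605,  0.00720453, -0.01065205]), 'finger_gap': 0.9989715030564329}
scene {'fx': 451.63727482002025, 'fy': 451.63727482002025, 'cx': 322.8208664518444, 'cy': 202.6464312341573, 'cam_to_world': array([[-0.76713565, -0.33132921,  0.54929395,  1.21328379],
       [ 0.64130361, -0.41647294,  0.6444222 ,  0.85605421],
       [ 0.01525017,  0.84662344,  0.53197385,  0.
[... 204 characters left out ...]
[-0.00266829,  0.99891183, -0.04656207,  0.49425677],
       [-0.99951894, -0.00410286, -0.0307416 ,  0.05159634],
       [-0.03089919,  0.04645765,  0.99844225,  1.05620276],
       [ 0.        ,  0.        ,  0.        ,  1.        ]])}
wrist {'fx': 306.1032492243928, 'fy': 306.1032492243928, 'cx': 315.5197984603152, 'cy': 197.77101601673058, 'hand_eye': array([[ 9.99999934e-01,  3.64251549e-04, -9.41516602e-06,
         5.91592216e-04],
       [ 3.43825451e-04, -9.51847311e-01, -3.06572304e-01,
        -8.04631143e-02],
       [-1.20631237e-04,  3.06572280e-01, -9.51847373e-01,
        -1.42115294e-01],
       [ 0.00000000e+00,  0.00000000e+00,  0.00000000e+00,
         1.00000000e+00]])}
```

View pics/top0.png

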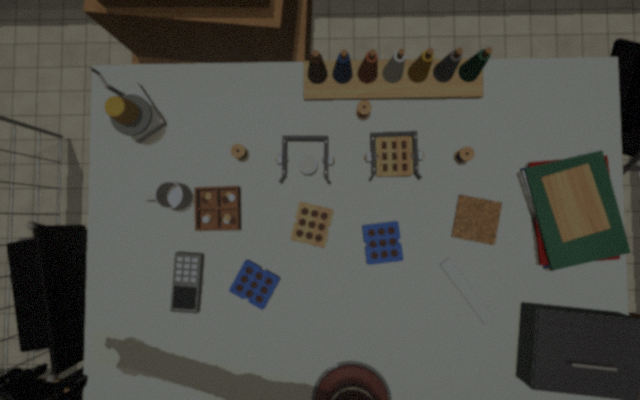

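View pics/scene0.png

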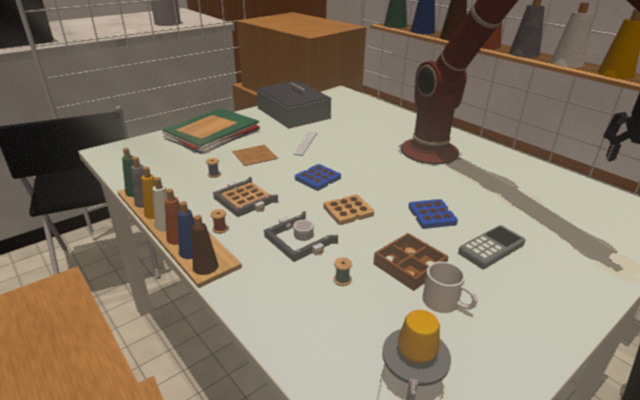

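The top view shows the empty frame at about (305,158) with the tin at (309,163). The loose board is at (313,224), the mat at (477,219), the seated board at (394,156), and there are two blue decoys.

```bash
cat > h.py <<'E'
import numpy as np,cv2
from plant import eyes,readout
def ray(name,px,z,T=None):
    i=eyes.camera_info(name); 
    if T is None: T=i["cam_to_world"]
    px=np.atleast_2d(np.array(px,float))
    d=np.c_[(px[:,0]-i["cx"])/i["fx"],-(px[:,1]-i["cy"])/i["fy"],-np.ones(len(px))]@T[:3,:3].T
    o=T[:3,3]; s=(z-o[2])/d[:,2]
    return o+d*s[:,None]
def wristT(s):
    T=np.eye(4);T[:3,:3]=s["ee_rot"];T[:3,3]=s["tool_pos"]
    return T@eyes.camera_info("wrist")["hand_eye"]
def proj(name,P,T=None):
    i=eyes.camera_info(name)
    if T is None: T=i["cam_to_world"]
    c=(np.atleast_2d(P)-T[:3,3])@T[:3,:3]
    return np.c_[i["cx"]+i["fx"]*c[:,0]/-c[:,2], i["cy"]-i["fy"]*c[:,1]/-c[:,2]]
E
python3 - <<'E'
import cv2
p=cv2.imread("pics/top0.png")
c=p[110:260,260:440]
cv2.imwrite("pics/crop0.png",cv2.resize(c,None,fx=4,fy=4,interpolation=cv2.INTER_CUBIC))
from h import *
print(ray("top",[[309,163],[313,224],[477,219]],0.016))
h=cv2.cvtColor(p,cv2.COLOR_BGR2HSV)
for x,y in [(300,210),(303,235),(477,219),(309,163),(340,190),(290,138),(380,235),(470,270)]: print(x,y,h[y,x],p[y,x])
E
```

```text
[[ 0.65056583  0.11184234  0.016     ]
 [ 0.48152535  0.10105069  0.016     ]
 [ 0.49407575 -0.34530022  0.016     ]]
300 210 [18 95 94] [59 80 94]
303 235 [22 91 90] [58 81 90]
477 219 [ 15 126  89] [45 67 89]
309 163 [ 18  13 101] [ 96  99 101]
340 190 [ 53  10 106] [102 106 103]
290 138 [70 17 46] [44 46 43]
380 235 [115 102  80] [80 53 48]
470 270 [ 50   7 106] [103 106 104]
```

View pics/crop0.png

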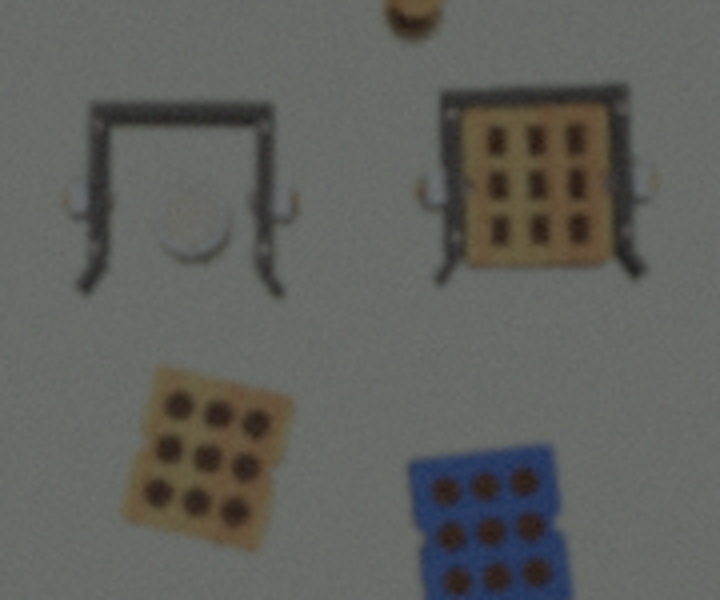

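```bash
python3 - <<'E'
from h import *
p=cv2.imread("pics/top0.png"); h=cv2.cvtColor(p,cv2.COLOR_BGR2HSV)
m=((h[...,2]<70)&(h[...,1]<60)).astype(np.uint8)
n,l,st,ce=cv2.connectedComponentsWithStats(m[125:190,270:345].copy())
for i in range(1,n):
    if st[i,4]>40: print("dark",st[i],ce[i])
i=1+np.argmax(st[1:,4]); 
ys,xs=np.where(l==i); P=ray("top",np.c_[xs+270,ys+125],0.022)
# back bar: outer
print("x range",np.percentile(P[:,0],[1,99]),"y range",np.percentile(P[:,1],[1,99]))
back=P[P[:,0]>np.percentile(P[:,0],99)-0.011]
c=np.polyfit(back[:,1],back[:,0],1); print("back slope dx/dy",c, back[:,1].min(),back[:,1].max(),back[:,0].mean())
mid=P[(P[:,0]>0.64)&(P[:,0]<0.70)]
for s in (1,-1):
    q=mid[(mid[:,1]-P[:,1].mean())*s>0.0]; cc=np.polyfit(q[:,0],q[:,1],1); print("side",cc,np.polyval(cc,0.67))
b=((h[...,0]<30)&(h[...,1]>70)&(h[...,2]>35)).astype(np.uint8)
for nm,(x0,x1,y0,y1),z in [("board",(280,345,195,255),.016),("mat",(445,510,190,250),.004)]:
    cs,_=cv2.findContours(b[y0:y1,x0:x1].copy(),cv2.RETR_EXTERNAL,cv2.CHAIN_APPROX_NONE)
    c=max(cs,key=cv2.contourArea)[:,0]+[x0,y0]
    W=ray("top",c,z)[:,:2]; r=cv2.minAreaRect((W*1000).astype(np.float32)); print(nm,r)
t=((h[...,2]>0))[0,0]
g=cv2.GaussianBlur(p,(3,3),0)
E
```

```text
dark [ 10  11  48  47 395] [26.48860759 22.69113924]
dark [53 18  6 28 93] [55.75268817 31.68817204]
x range [0.60027984 0.72541504] y range [0.06433708 0.18894499]
back slope dx/dy [0.01055352 0.71945512] 0.06157381261655803 0.18361695809511375 0.7207445367529611
side [-0.02291318  0.19539802] 0.18004618496398295Traceback (most recent call last):
  File "<stdin>", line 15, in <module>
    raise TypeError("expected non-empty vector for x")
TypeError: expected non-empty vector for x
```

>>> carry_out:
  commands:
    - {"dx":-24,"dy":37,"rz":0.08}
    - {"dx":-47,"dy":74,"rz":0.16}
    - {"dx":-71,"dy":112,"rz":0.25}
    - {"dx":-94,"dy":149,"rz":0.33}
    - {"dx":-118,"dy":186,"rz":0.41}
    - {"dx":-141,"dy":223,"rz":0.49}
    - {"dx":-165,"dy":261,"rz":0.57}
    - {"dx":-188,"dy":298,"rz":0.65}

```text
validation failed for argument at $.co...
```

```bash
python3 - <<'E'
from h import *
s=readout.state();print(s)
R=s["ee_rot"];print(R.T@(np.array([.65,.112,.23])-s["tool_pos"]), np.arctan2(R[1,0],R[0,0]))
E
```

```text
{'time_s': 0.1, 'joints': array([-1.33849468,  0.61584482, -0.01262186,  1.42473358,  0.0080748 ,
        1.10341839, -0.0403744 ]), 'dq': array([ 0.00024485, -0.003185  , -0.00169189, -0.0031955 ,  0.00020781,
        0.00160066, -0.00036131]), 'joint_torque': array([ 1.10466837e-03, -4.70384359e+01,  2.60156365e-01, -1.71569860e+01,
        1.00680513e-02,  5.87080198e-03,  2.16716309e-06]), 'tool_pos': array([0.16615222, 0.62769167, 0.23024117]), 'ee_rot': array([[ 2.55840361e-01,  9.66718859e-01, -5.98223240e-04],
       [ 9.66716176e-01, -2.55841061e-01, -2.27758279e-03],
       [-2.35483230e-03,  4.38552101e-06, -9.99997227e-01]]), 'ft_force': array([-0.01841548, -0.60666918, -0.78519587]), 'moment': array([ 0.02779865,  0.02865424, -0.00432197]), 'finger_gap': 0.9982507576325725}
[-0.37473912  0.59967988  0.00112625] 1.312078697355896
```

>>> carry_out:
  commands:
    - {"dx":-24,"dy":37,"dz":0,"rx":0,"ry":0,"rz":0.08}
    - {"dx":-47,"dy":74,"dz":0,"rx":0,"ry":0,"rz":0.16}
    - {"dx":-71,"dy":112,"dz":0,"rx":0,"ry":0,"rz":0.25}
    - {"dx":-94,"dy":149,"dz":0,"rx":0,"ry":0,"rz":0.33}

```text
time_s: 0.43
tool_pos: [0.2806, 0.5045, 0.2308]
ee_rot: [[0.558, 0.83, -0.0], [0.83, -0.558, -0.001], [-0.001, 0.0, -1.0]]
ft_force: [1.2, -0.8, -0.1]
finger_gap: 1.002
```

>>> carry_out:
  commands:
    - {"dx":-9,"dy":40,"dz":0,"rx":0,"ry":0,"rz":0.075}
    - {"dx":-18,"dy":80,"dz":0,"rx":0,"ry":0,"rz":0.15}
    - {"dx":-27,"dy":120,"dz":0,"rx":0,"ry":0,"rz":0.225}
    - {"dx":-36,"dy":160,"dz":0,"rx":0,"ry":0,"rz":0.3}
    - {"dx":-45,"dy":200,"dz":0,"rx":0,"ry":0,"rz":0.375}
    - {"dx":-54,"dy":240,"dz":0,"rx":0,"ry":0,"rz":0.45}
    - {"dx":-63,"dy":280,"dz":0,"rx":0,"ry":0,"rz":0.525}
    - {"dx":-72,"dy":320,"dz":0,"rx":0,"ry":0,"rz":0.6}

```text
time_s: 1.1
tool_pos: [0.5067, 0.267, 0.2311]
ee_rot: [[0.929, 0.37, -0.001], [0.37, -0.929, -0.0], [-0.001, -0.0, -1.0]]
ft_force: [1.3, 0.5, 0.3]
finger_gap: 1.002
```

>>> carry_out:
  commands:
    - {"dx":13,"dy":33,"dz":0,"rx":0,"ry":0,"rz":0.065}
    - {"dx":25,"dy":66,"dz":0,"rx":0,"ry":0,"rz":0.13}
    - {"dx":38,"dy":99,"dz":0,"rx":0,"ry":0,"rz":0.195}
    - {"dx":50,"dy":132,"dz":0,"rx":0,"ry":0,"rz":0.26}
    - {"dx":63,"dy":165,"dz":0,"rx":0,"ry":0,"rz":0.32}
    - {"dx":72,"dy":190,"dz":0,"rx":0,"ry":0,"rz":0.38}
    - {"dx":72,"dy":190,"dz":0,"rx":0,"ry":0,"rz":0.38}

```text
time_s: 1.68
tool_pos: [0.6465, 0.1107, 0.2305]
ee_rot: [[1.0, -0.01, 0.002], [-0.01, -1.0, -0.007], [0.002, 0.007, -1.0]]
ft_force: [-0.5, -2.2, 0.3]
finger_gap: 1.004
```

```bash
python3 - <<'E'
from h import *
s=readout.state();print(s["time_s"],s["tool_pos"],s["ee_rot"],s["joints"])
p,d=eyes.snapshot("wrist");cv2.imwrite("pics/w1.png",p);np.save("w1d.npy",d)
np.savez("w1.npz",T=wristT(s))
E
```

```text
1.6833 [0.64654962 0.11071211 0.23052433] [[ 0.9999501  -0.00980376  0.00191807]
 [-0.00979002 -0.99992723 -0.00704869]
 [ 0.00198704  0.00702957 -0.99997332]] [-0.41432674  0.64789685  0.37760373  1.41408324 -0.24117028  1.12475253
 -0.01236376]
```

View pics/w1.png

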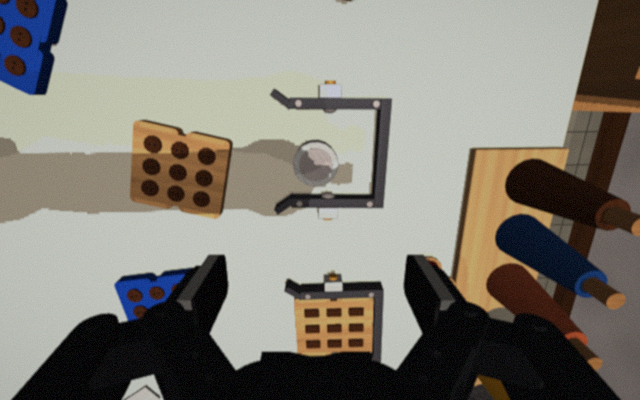

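The wrist view shows the tin at about (316,160). The empty frame spans (275–392, 97–210) and the loose board is at (180,168).

```bash
cat > meas.py <<'E'
from h import *
def board(p,T,roi,name="wrist",z=.016):
    h=cv2.cvtColor(p,cv2.COLOR_BGR2HSV);x0,x1,y0,y1=roi
    m=((h[...,0]>5)&(h[...,0]<28)&(h[...,1]>80)).astype(np.uint8)
    cs,_=cv2.findContours(m[y0:y1,x0:x1].copy(),cv2.RETR_EXTERNAL,cv2.CHAIN_APPROX_NONE)
    c=max(cs,key=cv2.contourArea)[:,0]+[x0,y0]
    W=(ray(name,c,z,T)[:,:2]*1000).astype(np.float32)
    return cv2.minAreaRect(W),c
E
python3 - <<'E'
from meas import *
p=cv2.imread("pics/w1.png");T=np.load("w1.npz")["T"];h=cv2.cvtColor(p,cv2.COLOR_BGR2HSV)
print("board",board(p,T,(120,240,110,225))[0])
pt=cv2.imread("pics/top0.png")
print("board top",board(pt,None,(280,345,195,255),"top")[0])
print("mat top",board(pt,None,(445,510,190,250),"top",.004)[0])
c=p[80:225,120:400];cv2.imwrite("pics/w1c.png",cv2.resize(c,None,fx=2.8,fy=2.8,interpolation=cv2.INTER_CUBIC))
g=cv2.cvtColor(p,cv2.COLOR_BGR2GRAY)
print(cv2.HoughCircles(g[120:200,270:365].copy(),cv2.HOUGH_GRADIENT,1.5,40,param1=80,param2=18,minRadius=18,maxRadius=30))
m=((g<85)&(h[...,1]<70)).astype(np.uint8); m[:, :262]=0;m[:,400:]=0;m[225:]=0;m[:85]=0
for yy in range(110,195,10): 
    xs=np.where(m[yy,360:400])[0]+360; print(yy,xs.min(),xs.max(),ray("wrist",[[xs.max()+.5,yy],[xs.min()-.5,yy]],.022,T)[:,:2].ravel())
for xx in (300,310,345,355,365):
    ys=np.where(m[:,xx])[0];a=ys[ys<125];b=ys[ys>180];print(xx,a.min(),a.max(),b.min(),b.max(),ray("wrist",[[xx,a.min()-.5],[xx,a.max()+.5],[xx,b.min()-.5],[xx,b.max()+.5]],.022,T)[:,:2].ravel())
E
```

```text
board ((483.0718078613281, 108.68153381347656), (102.15691375732422, 113.30888366699219), 76.26497650146484)
board top ((481.2339782714844, 105.07242584228516), (92.86992645263672, 103.96701049804688), 75.9904556274414)
mat top ((493.6041259765625, -347.6993408203125), (116.451904296875, 115.43183898925781), 78.94737243652344)
[[[44.25 44.25 21.75]]]
110 377 389 [0.72735463 0.17674347 0.71304056 0.17688967]
120 376 388 [0.72694384 0.16605297 0.71248757 0.1662015 ]
130 376 388 [0.7276481  0.15513624 0.71304658 0.15528718]
140 375 387 [0.72723196 0.1440098  0.71248244 0.14416322]
150 374 386 [0.72680729 0.13265543 0.71190675 0.13281139]
160 374 385 [0.72637384 0.12106604 0.7124771  0.12121242]
170 373 384 [0.72593132 0.10923427 0.71188931 0.10938313]
180 372 384 [0.72666208 0.0971398  0.71128909 0.09730384]
190 372 383 [0.72621318 0.08479966 0.71187112 0.08495371]
300 99 108 194 206 [0.62916843 0.18978108 0.62889667 0.17933423 0.62635139 0.08149157
 0.62592063 0.06493288]
310 99 107 194 206 [0.64004532 0.18967074 0.63989706 0.18027624 0.63833602 0.08136254
 0.63807464 0.06480086]
345 99 107 195 206 [0.67812513 0.18928446 0.67831336 0.17988447 0.68032041 0.07965242
 0.68062705 0.06433866]
355 99 107 195 206 [0.68900814 0.18917406 0.68929256 0.1797725  0.69232535 0.07952307
 0.69278871 0.06420656]
365 99 107 195 206 [0.69989251 0.18906365 0.70027315 0.17966052 0.70433194 0.07939371
 0.70495206 0.06407444]
```

View pics/w1c.png

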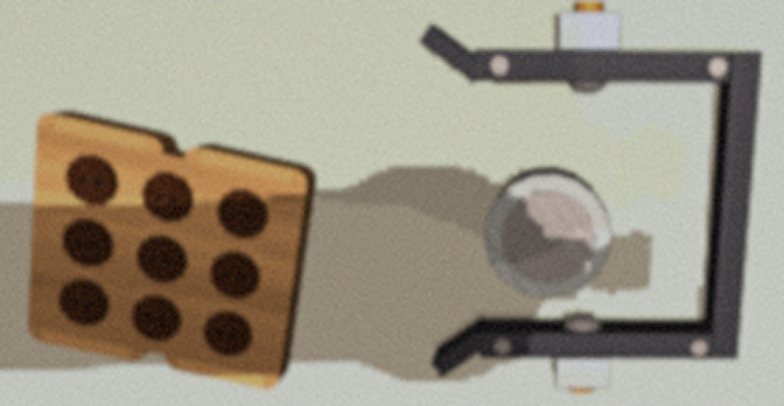

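```bash
python3 - <<'E'
from meas import *
T=np.load("w1.npz")["T"]
p=cv2.imread("pics/w1.png");t=ray("wrist",[[315.7,162.7],[294,162],[337.5,163]],.031,T);print(t)
d=np.load("w1d.npy");print("depth tin z:", (T@np.array([*( np.array([(316-315.5)/306.1,-(163-197.8)/306.1,-1])*d[163,316]),1]))[:3])
# top view check: tin
print(ray("top",[[308.3,165]],.031))
s=readout.state();R=s["ee_rot"];print(s["tool_pos"],R)
print("delta tool", 1000*R.T@(np.r_[t[0,:2],.002]-s["tool_pos"]))
E
```

```text
[[0.64553612 0.12061343 0.031     ]
 [0.62103381 0.12167427 0.031     ]
 [0.67018866 0.12000901 0.031     ]]
depth tin z: [0.64589439 0.12033677 0.03118095]
[[0.64282399 0.11289816 0.031     ]]
[0.64476083 0.11449315 0.23039401] [[ 9.99989173e-01 -4.63361581e-03 -4.29353488e-04]
 [-4.63508965e-03 -9.99983141e-01 -3.49774899e-03]
 [-4.13139025e-04  3.49970121e-03 -9.99993791e-01]]
delta tool [  0.84127482  -6.92307532 228.37085009]
```

>>> carry_out:
  commands:
    - {"dx":0,"dy":0,"dz":35,"rx":0,"ry":0,"rz":0}
    - {"dx":0,"dy":0,"dz":70,"rx":0,"ry":0,"rz":0}
    - {"dx":0,"dy":0,"dz":90,"rx":0,"ry":0,"rz":0}
    - {"dx":0,"dy":0,"dz":90,"rx":0,"ry":0,"rz":0}
    - {"dx":0,"dy":0,"dz":90,"rx":0,"ry":0,"rz":0}
    - {"dx":0,"dy":0,"dz":90,"rx":0,"ry":0,"rz":0}
    - {"dx":0,"dy":0,"dz":90,"rx":0,"ry":0,"rz":0}
  grip: 0.85

```text
time_s: 2.32
tool_pos: [0.6449, 0.1197, 0.1437]
ee_rot: [[1.0, 0.003, 0.004], [0.003, -1.0, 0.001], [0.004, -0.001, -1.0]]
ft_force: [0.4, 0.1, 0.4]
finger_gap: 0.847
```

```bash
python3 - <<'E'
from meas import *
s=readout.state();print(s["time_s"],s["tool_pos"],s["ee_rot"])
p,d=eyes.snapshot("wrist");cv2.imwrite("pics/w2.png",p);np.save("w2d.npy",d)
np.savez("w2.npz",T=wristT(s))
s=readout.state();print(s["time_s"],s["tool_pos"],s["ee_rot"])
E
```

```text
2.3167 [0.64493674 0.1197458  0.14365448] [[ 9.99987259e-01  2.74740864e-03  4.23479320e-03]
 [ 2.74388025e-03 -9.99995884e-01  8.38776360e-04]
 [ 4.23708023e-03 -8.27145908e-04 -9.99990681e-01]]
2.3667 [0.64485259 0.11960901 0.14361498] [[ 9.99988185e-01  2.55968563e-03  4.13257598e-03]
 [ 2.55642851e-03 -9.99996418e-01  7.93246723e-04]
 [ 4.13459163e-03 -7.82672715e-04 -9.99991146e-01]]
```

View pics/w2.png

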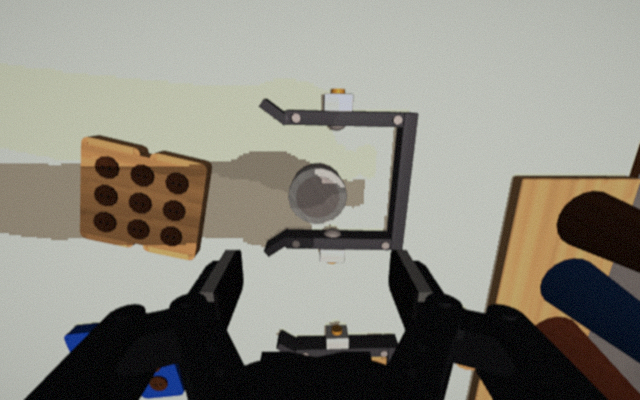

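```bash
cat > fr.py <<'E'
from meas import *
def frame(p,T,xmin,xmax,ymin,ymax,cols,rows):
    h=cv2.cvtColor(p,cv2.COLOR_BGR2HSV);g=cv2.cvtColor(p,cv2.COLOR_BGR2GRAY)
    m=((g<85)&(h[...,1]<70))
    up=[];dn=[];bk=[]
    mid=(ymin+ymax)//2
    for x in cols:
        ys=np.where(m[ymin:ymax,x])[0]+ymin
        up.append([x,ys.min()-.5]);dn.append([x,ys.max()+.5])
    for y in rows:
        xs=np.where(m[y,xmin:xmax])[0]+xmin; bk.append([xs.max()+.5,y])
    out=[]
    for q in (up,dn,bk): out.append(ray("wrist",q,.022,T)[:,:2])
    return out
E
python3 - <<'E'
from fr import *
p=cv2.imread("pics/w2.png");T=np.load("w2.npz")["T"]
print("board",board(p,T,(65,215,125,270))[0])
g=cv2.cvtColor(p,cv2.COLOR_BGR2GRAY)
c=cv2.HoughCircles(g[150:240,270:365].copy(),cv2.HOUGH_GRADIENT,1.5,40,param1=80,param2=18,minRadius=22,maxRadius=34);print(c)
u,d,b=frame(p,T,380,425,100,255,[300,310,365,375,385],range(140,230,10))
for q in (u,d,b): print(np.round(q[[0,1,-2,-1]],4).tolist())
cr=p[140:250,250:430];cv2.imwrite("pics/w2c.png",cv2.resize(cr,None,fx=4,fy=4,interpolation=cv2.INTER_CUBIC))
E
```

```text
board ((484.1935119628906, 109.55226135253906), (102.86250305175781, 114.26422119140625), 76.23426818847656)
[[[47.25 45.75 28.15]]]
[[0.6307, 0.1913], [0.639, 0.1905], [0.693, 0.1899], [0.7013, 0.1899]]
[[0.6291, 0.0647], [0.6386, 0.0647], [0.7008, 0.0636], [0.7098, 0.071]]
[[0.7282, 0.1665], [0.7274, 0.1579], [0.7264, 0.1028], [0.7264, 0.093]]
```

View pics/w2c.png

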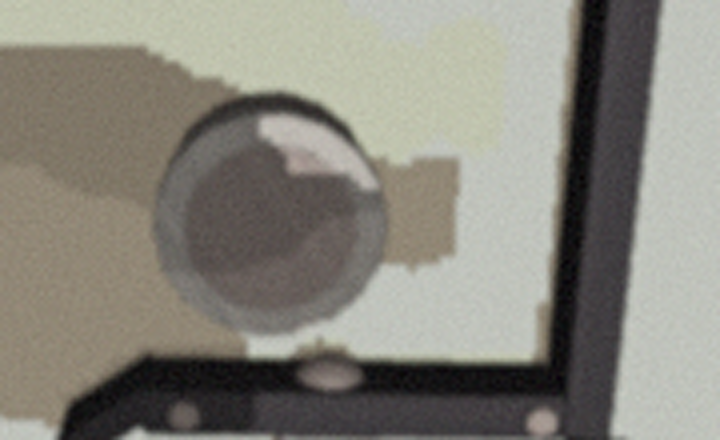

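```bash
python3 - <<'E'
from fr import *
T=np.load("w2.npz")["T"]
t=ray("wrist",[[317.5,195.3],[288.5,195],[346.7,195]],.031,T);print(t)
s=readout.state();R=s["ee_rot"];print("delta",1000*R.T@(np.r_[t[0,:2],.002]-s["tool_pos"]))
E
```

```text
[[0.64543062 0.11969511 0.031     ]
 [0.62015541 0.11994197 0.031     ]
 [0.67089935 0.11999646 0.031     ]]
delta [-7.27077791e-03  2.62154554e-02  1.41616180e+02]
```

>>> carry_out:
  commands:
    - {"dx":0,"dy":0,"dz":35,"rx":0,"ry":0,"rz":0}
    - {"dx":0,"dy":0,"dz":70,"rx":0,"ry":0,"rz":0}
    - {"dx":0,"dy":0,"dz":100,"rx":0,"ry":0,"rz":0}
    - {"dx":0,"dy":0,"dz":120,"rx":0,"ry":0,"rz":0}
    - {"dx":0,"dy":0,"dz":133,"rx":0,"ry":0,"rz":0}
    - {"dx":0,"dy":0,"dz":137,"rx":0,"ry":0,"rz":0}
    - {"dx":0,"dy":0,"dz":137,"rx":0,"ry":0,"rz":0}
    - {"dx":0,"dy":0,"dz":137,"rx":0,"ry":0,"rz":0}

```text
time_s: 3.03
tool_pos: [0.645, 0.1193, 0.006]
ee_rot: [[1.0, 0.002, 0.003], [0.002, -1.0, 0.0], [0.003, -0.0, -1.0]]
ft_force: [0.7, 0.5, 0.7]
finger_gap: 0.851
```

>>> carry_out:
  commands:
    - {"dx":0,"dy":0,"dz":3,"rx":0,"ry":0,"rz":0}
    - {"dx":0,"dy":0,"dz":6,"rx":0,"ry":0,"rz":0}
    - {"dx":0,"dy":0,"dz":6,"rx":0,"ry":0,"rz":0}

```text
time_s: 3.28
tool_pos: [0.6438, 0.1193, -0.0013]
ee_rot: [[1.0, 0.002, 0.001], [0.002, -1.0, 0.0], [0.001, -0.0, -1.0]]
ft_force: [-0.4, 0.3, -0.2]
finger_gap: 0.847
```

>>> carry_out:
  commands:
    - {"dx":0,"dy":0,"dz":0,"rx":0,"ry":0,"rz":0}
    - {"dx":0,"dy":0,"dz":0,"rx":0,"ry":0,"rz":0}
    - {"dx":0,"dy":0,"dz":0,"rx":0,"ry":0,"rz":0}
    - {"dx":0,"dy":0,"dz":0,"rx":0,"ry":0,"rz":0}
    - {"dx":0,"dy":0,"dz":0,"rx":0,"ry":0,"rz":0}
    - {"dx":0,"dy":0,"dz":0,"rx":0,"ry":0,"rz":0}
  grip: 0.45
  force: 40

```text
time_s: 3.78
tool_pos: [0.6443, 0.1193, -0.0009]
ee_rot: [[1.0, 0.002, 0.002], [0.002, -1.0, 0.0], [0.002, -0.0, -1.0]]
ft_force: [-0.5, -0.4, 5.5]
finger_gap: 0.595
```

>>> carry_out:
  commands:
    - {"dx":0,"dy":0,"dz":-15,"rx":0,"ry":0,"rz":0}
    - {"dx":0,"dy":0,"dz":-40,"rx":0,"ry":0,"rz":0}
    - {"dx":0,"dy":5,"dz":-70,"rx":0,"ry":0,"rz":0}
    - {"dx":-5,"dy":20,"dz":-95,"rx":0,"ry":0,"rz":0}
    - {"dx":-15,"dy":50,"dz":-100,"rx":0,"ry":0,"rz":0}
    - {"dx":-26,"dy":82,"dz":-100,"rx":0,"ry":0,"rz":0}
    - {"dx":-38,"dy":118,"dz":-100,"rx":0,"ry":0,"rz":0}
    - {"dx":-50,"dy":155,"dz":-100,"rx":0,"ry":0,"rz":0}

```text
time_s: 4.45
tool_pos: [0.5924, -0.0362, 0.0976]
ee_rot: [[1.0, 0.004, -0.002], [0.004, -1.0, 0.001], [-0.002, -0.001, -1.0]]
ft_force: [0.8, -0.8, -1.1]
finger_gap: 0.595
```

>>> carry_out:
  commands:
    - {"dx":-12,"dy":37,"dz":0,"rx":0,"ry":0,"rz":0}
    - {"dx":-24,"dy":75,"dz":0,"rx":0,"ry":0,"rz":0}
    - {"dx":-36,"dy":112,"dz":0,"rx":0,"ry":0,"rz":0}
    - {"dx":-48,"dy":150,"dz":0,"rx":0,"ry":0,"rz":0}
    - {"dx":-60,"dy":187,"dz":0,"rx":0,"ry":0,"rz":0}
    - {"dx":-72,"dy":225,"dz":0,"rx":0,"ry":0,"rz":0}
    - {"dx":-82,"dy":255,"dz":0,"rx":0,"ry":0,"rz":0}
    - {"dx":-90,"dy":280,"dz":0,"rx":0,"ry":0,"rz":0}

```text
time_s: 5.12
tool_pos: [0.5016, -0.3193, 0.0975]
ee_rot: [[1.0, -0.002, -0.003], [-0.002, -1.0, -0.001], [-0.003, 0.001, -1.0]]
ft_force: [1.2, -1.0, -1.3]
finger_gap: 0.591
```

>>> carry_out:
  commands:
    - {"dx":-5,"dy":16,"dz":0,"rx":0,"ry":0,"rz":0}
    - {"dx":-8,"dy":26,"dz":0,"rx":0,"ry":0,"rz":0}
    - {"dx":-8,"dy":28,"dz":0,"rx":0,"ry":0,"rz":0}
    - {"dx":-8,"dy":28,"dz":0,"rx":0,"ry":0,"rz":0}
    - {"dx":-8,"dy":28,"dz":0,"rx":0,"ry":0,"rz":0}
    - {"dx":-8,"dy":28,"dz":0,"rx":0,"ry":0,"rz":0}

```text
time_s: 5.62
tool_pos: [0.4976, -0.3416, 0.098]
ee_rot: [[1.0, 0.005, 0.0], [0.005, -1.0, 0.002], [0.0, -0.002, -1.0]]
ft_force: [-0.3, 1.1, -1.4]
finger_gap: 0.593
```

```bash
python3 - <<'E'
from meas import *
s=readout.state();print(s["time_s"],s["tool_pos"],s["ee_rot"],s["ft_force"],s["finger_gap"])
p,d=eyes.snapshot("wrist");cv2.imwrite("pics/w3.png",p);T=wristT(s);np.savez("w3.npz",T=T)
E
```

```text
5.6167 [ 0.49763003 -0.34156504  0.09799622] [[ 9.99985263e-01  5.42901556e-03  2.32836889e-05]
 [ 5.42895826e-03 -9.99983271e-01  1.99616583e-03]
 [ 3.41205147e-05 -1.99601000e-03 -9.99998007e-01]] [-0.33043535  1.14063103 -1.37774787] 0.5926639442107777
```

View pics/w3.png

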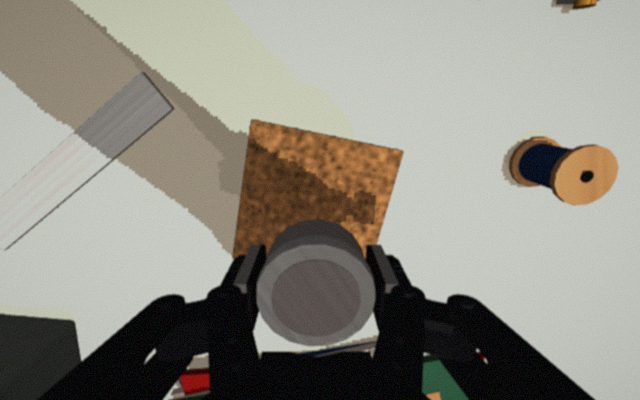

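```bash
python3 - <<'E'
from meas import *
T=np.load("w3.npz")["T"]
q=ray("wrist",[[251,120],[403,151],[233,250]],.004,T)[:,:2];print(q)
e=q[1]-q[0];L=np.linalg.norm(e);e/=L;n=np.array([e[1],-e[0]]);print(L,(q[0]+q[1])/2+.06*n,(q[0]+q[1])/2-.06*n)
E
```

```text
[[ 0.44724231 -0.27683633]
 [ 0.56330268 -0.29950331]
 [ 0.4254198  -0.38513984]]
0.11825312131937284 [ 0.49377158 -0.34705725] [ 0.51677341 -0.2292824 ]
```

>>> carry_out:
  commands:
    - {"dx":-4,"dy":5,"dz":25,"rx":0,"ry":0,"rz":0}
    - {"dx":-4,"dy":5,"dz":50,"rx":0,"ry":0,"rz":0}
    - {"dx":-4,"dy":5,"dz":70,"rx":0,"ry":0,"rz":0}
    - {"dx":-4,"dy":5,"dz":83,"rx":0,"ry":0,"rz":0}
    - {"dx":-4,"dy":5,"dz":90,"rx":0,"ry":0,"rz":0}
    - {"dx":-4,"dy":5,"dz":92,"rx":0,"ry":0,"rz":0}
    - {"dx":-4,"dy":5,"dz":92,"rx":0,"ry":0,"rz":0}
    - {"dx":-4,"dy":5,"dz":92,"rx":0,"ry":0,"rz":0}

```text
time_s: 6.33
tool_pos: [0.4934, -0.3495, 0.0073]
ee_rot: [[1.0, 0.002, 0.002], [0.002, -1.0, -0.001], [0.002, 0.001, -1.0]]
ft_force: [0.0, 0.0, -1.1]
finger_gap: 0.591
```

>>> carry_out:
  commands:
    - {"dx":0,"dy":0,"dz":1,"rx":0,"ry":0,"rz":0}
    - {"dx":0,"dy":0,"dz":2,"rx":0,"ry":0,"rz":0}
    - {"dx":0,"dy":0,"dz":2.5,"rx":0,"ry":0,"rz":0}
    - {"dx":0,"dy":0,"dz":2.5,"rx":0,"ry":0,"rz":0}
    - {"dx":0,"dy":0,"dz":2.5,"rx":0,"ry":0,"rz":0}

```text
time_s: 6.75
tool_pos: [0.4926, -0.3491, 0.004]
ee_rot: [[1.0, 0.002, 0.0], [0.002, -1.0, -0.0], [0.0, 0.0, -1.0]]
ft_force: [0.3, -1.3, -1.2]
finger_gap: 0.593
```

>>> carry_out:
  commands:
    - {"dx":0,"dy":0,"dz":0.7,"rx":0,"ry":0,"rz":0}
    - {"dx":0,"dy":0,"dz":1.4,"rx":0,"ry":0,"rz":0}
    - {"dx":0,"dy":0,"dz":1.4,"rx":0,"ry":0,"rz":0}
    - {"dx":0,"dy":0,"dz":1.4,"rx":0,"ry":0,"rz":0}

```text
time_s: 7.08
tool_pos: [0.4926, -0.3492, 0.0031]
ee_rot: [[1.0, 0.002, 0.0], [0.002, -1.0, -0.0], [0.0, 0.0, -1.0]]
ft_force: [-0.6, -0.1, 5.6]
finger_gap: 0.592
```

>>> carry_out:
  commands:
    - {"dx":0,"dy":0,"dz":0,"rx":0,"ry":0,"rz":0}
    - {"dx":0,"dy":0,"dz":0,"rx":0,"ry":0,"rz":0}
    - {"dx":0,"dy":0,"dz":0,"rx":0,"ry":0,"rz":0}
    - {"dx":0,"dy":0,"dz":0,"rx":0,"ry":0,"rz":0}
    - {"dx":0,"dy":0,"dz":-10,"rx":0,"ry":0,"rz":0}
    - {"dx":0,"dy":0,"dz":-35,"rx":0,"ry":0,"rz":0}
    - {"dx":0,"dy":0,"dz":-70,"rx":0,"ry":0,"rz":0}
    - {"dx":0,"dy":0,"dz":-90,"rx":0,"ry":0,"rz":0}
  grip: 0.85

```text
time_s: 7.75
tool_pos: [0.4935, -0.3501, 0.0958]
ee_rot: [[1.0, 0.002, 0.003], [0.002, -1.0, -0.003], [0.003, 0.003, -1.0]]
ft_force: [-0.2, 0.3, 0.1]
finger_gap: 0.85
```

```bash
python3 - <<'E'
from meas import *
s=readout.state();print(s["time_s"],s["tool_pos"],s["finger_gap"])
p,d=eyes.snapshot("wrist");cv2.imwrite("pics/w4.png",p)
E
```

```text
7.75 [ 0.49348454 -0.3501476   0.09579721] 0.8495911231693031
```

View pics/w4.png

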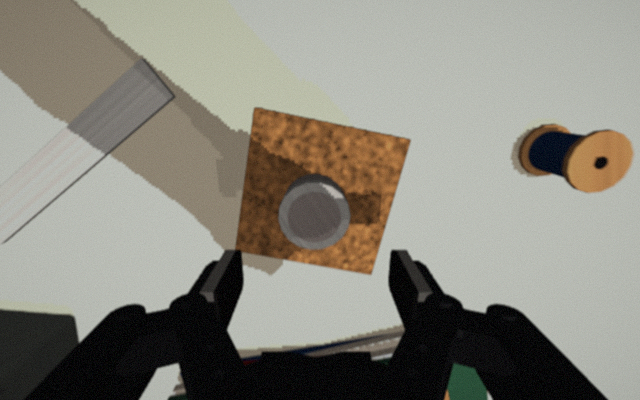

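The tin stands upright on the mat, at about (314,213). Next I move to the −y side of the loose board.

>>> carry_out:
  commands:
    - {"dx":0,"dy":-35,"dz":0,"rx":0,"ry":0,"rz":0}
    - {"dx":0,"dy":-75,"dz":0,"rx":0,"ry":0,"rz":0}
    - {"dx":0,"dy":-115,"dz":0,"rx":0,"ry":0,"rz":0}
    - {"dx":0,"dy":-155,"dz":0,"rx":0,"ry":0,"rz":0}
    - {"dx":0,"dy":-195,"dz":0,"rx":0,"ry":0,"rz":0}
    - {"dx":-1,"dy":-235,"dz":0,"rx":0,"ry":0,"rz":0}
    - {"dx":-3,"dy":-275,"dz":0,"rx":0,"ry":0,"rz":0}
    - {"dx":-4,"dy":-315,"dz":0,"rx":0,"ry":0,"rz":0}
  grip: 0.7

```text
time_s: 8.47
tool_pos: [0.4876, -0.0323, 0.093]
ee_rot: [[1.0, 0.002, 0.001], [0.002, -1.0, 0.0], [0.001, -0.0, -1.0]]
ft_force: [0.9, -0.4, 0.2]
finger_gap: 0.701
```

>>> carry_out:
  commands:
    - {"dx":0,"dy":-30,"dz":0,"rx":0,"ry":0,"rz":0.01}
    - {"dx":0,"dy":-50,"dz":20,"rx":0,"ry":0,"rz":0.01}
    - {"dx":0,"dy":-52,"dz":45,"rx":0,"ry":0,"rz":0.01}
    - {"dx":0,"dy":-52,"dz":65,"rx":0,"ry":0,"rz":0.01}
    - {"dx":0,"dy":-52,"dz":65,"rx":0,"ry":0,"rz":0.01}
    - {"dx":0,"dy":-52,"dz":65,"rx":0,"ry":0,"rz":0.01}

```text
time_s: 8.97
tool_pos: [0.4874, 0.0176, 0.0273]
ee_rot: [[1.0, -0.008, -0.002], [-0.008, -1.0, -0.0], [-0.002, 0.0, -1.0]]
ft_force: [0.3, -0.0, 0.6]
finger_gap: 0.701
```

```bash
python3 - <<'E'
from meas import *
s=readout.state();print(s["time_s"],s["tool_pos"],s["ee_rot"],s["finger_gap"])
p,d=eyes.snapshot("wrist");cv2.imwrite("pics/w5.png",p);np.savez("w5.npz",T=wristT(s))
E
```

```text
8.9667 [0.48737271 0.0176395  0.02726335] [[ 9.99963809e-01 -8.35674998e-03 -1.59532909e-03]
 [-8.35717152e-03 -9.99965045e-01 -2.57753084e-04]
 [-1.59311935e-03  2.71076194e-04 -9.99998694e-01]] 0.7014605832367886
```

View pics/w5.png

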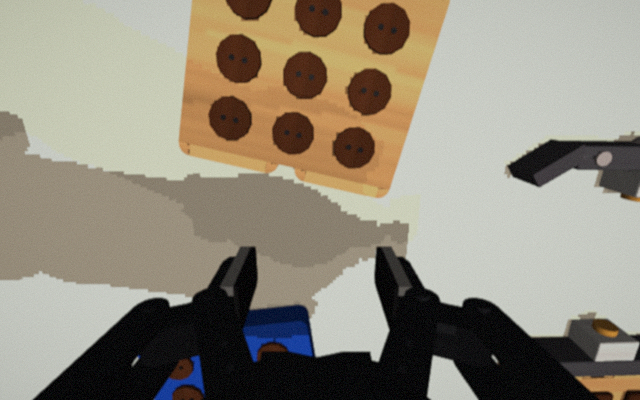

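```bash
python3 - <<'E'
from meas import *
T=np.load("w5.npz")["T"]
print(ray("wrist",[[305,308],[246,325],[305,327]],.016,T), ray("wrist",[[389,192],[181,150],[180,145],[388,188]],.012,T))
s=readout.state();print(proj("wrist",[[.45,.0176,.02],[.52,.0176,.02]],T))
E
```

```text
[[ 0.47902918 -0.02104375  0.016     ]
 [ 0.44291643 -0.03305972  0.016     ]
 [ 0.4787644  -0.03480209  0.016     ]] [[0.52533536 0.04951176 0.012     ]
 [0.41687944 0.07297551 0.012     ]
 [0.41673479 0.07553785 0.012     ]
 [0.52465632 0.05174972 0.012     ]]
[[250.10482239 253.42335723]
 [378.70772055 252.51671366]]
```

>>> carry_out:
  commands:
    - {"dx":0,"dy":0,"dz":15,"rx":0,"ry":0,"rz":0}
    - {"dx":0,"dy":0,"dz":26,"rx":0,"ry":0,"rz":0}
    - {"dx":0,"dy":0,"dz":29,"rx":0,"ry":0,"rz":0}
    - {"dx":0,"dy":0,"dz":29,"rx":0,"ry":0,"rz":0}
    - {"dx":0,"dy":-7,"dz":29,"rx":0,"ry":0,"rz":0}
    - {"dx":0,"dy":-14,"dz":29,"rx":0,"ry":0,"rz":0}
    - {"dx":0,"dy":-18,"dz":29,"rx":0,"ry":0,"rz":0}
    - {"dx":0,"dy":-22,"dz":29,"rx":0,"ry":0,"rz":0}

```text
time_s: 9.68
tool_pos: [0.4887, 0.0407, -0.0009]
ee_rot: [[1.0, -0.007, 0.002], [-0.007, -1.0, -0.0], [0.002, 0.0, -1.0]]
ft_force: [-0.1, -1.1, 0.4]
finger_gap: 0.699
```

>>> carry_out:
  commands:
    - {"dx":0,"dy":-4,"dz":0,"rx":0,"ry":0,"rz":0}
    - {"dx":0,"dy":-8,"dz":0,"rx":0,"ry":0,"rz":0}
    - {"dx":0,"dy":-12,"dz":0,"rx":0,"ry":0,"rz":0}
    - {"dx":0,"dy":-15,"dz":0,"rx":0,"ry":0,"rz":0}
    - {"dx":0,"dy":-18,"dz":0,"rx":0,"ry":0,"rz":0}
    - {"dx":0,"dy":-20,"dz":0,"rx":0,"ry":0,"rz":0}
    - {"dx":0,"dy":-20,"dz":0,"rx":0,"ry":0,"rz":0}
    - {"dx":0,"dy":-20,"dz":0,"rx":0,"ry":0,"rz":0}

```text
time_s: 10.35
tool_pos: [0.4877, 0.0603, -0.0017]
ee_rot: [[1.0, -0.007, -0.001], [-0.007, -1.0, 0.0], [-0.001, -0.0, -1.0]]
ft_force: [-0.3, -0.0, -0.3]
finger_gap: 0.702
```

```bash
python3 - <<'E'
from meas import *
s=readout.state();print(s["time_s"],s["tool_pos"],s["ee_rot"],s["finger_gap"])
p,d=eyes.snapshot("wrist");cv2.imwrite("pics/w6.png",p);np.savez("w6.npz",T=wristT(s))
E
```

```text
10.35 [ 0.4876854   0.06030638 -0.0017088 ] [[ 9.99973204e-01 -7.25199016e-03 -9.99703992e-04]
 [-7.25165403e-03 -9.99973649e-01  3.39446881e-04]
 [-1.00213931e-03 -3.32188278e-04 -9.99999443e-01]] 0.7022532314926204
```

View pics/w6.png

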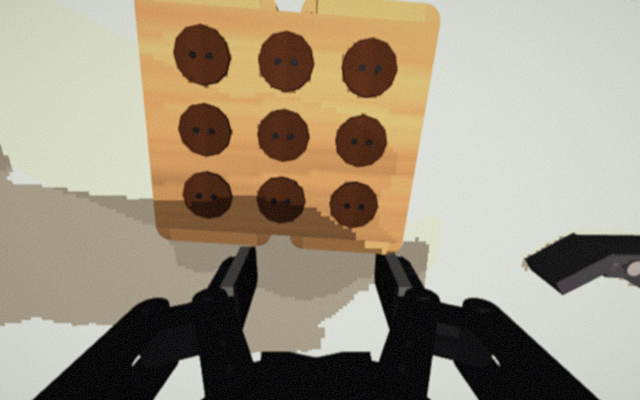

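```bash
python3 - <<'E'
from meas import *
T=np.load("w6.npz")["T"];p=cv2.imread("pics/w6.png")
h=cv2.cvtColor(p,cv2.COLOR_BGR2HSV);m=((h[...,0]>5)&(h[...,0]<28)&(h[...,1]>90))
pts=[]
for x in list(range(175,240,8))+list(range(320,372,8)):
    ys=np.where(m[180:270,x])[0]+180; pts.append([x,ys.max()+.5])
q=ray("wrist",pts,.003,T)[:,:2];print(np.round(q,4).tolist(),np.polyfit(q[:,0],q[:,1],1))
q=ray("wrist",[[137,0],[435,6],[440,20],[405,245],[160,235],[150,130],[421,130]],.016,T);print(np.round(q,4).tolist())
E
```

```text
[[0.4166, 0.074], [0.4206, 0.074], [0.4245, 0.0734], [0.4284, 0.0734], [0.4323, 0.0728], [0.4363, 0.0728], [0.4402, 0.0722], [0.4442, 0.0722], [0.4481, 0.0716], [0.4883, 0.0686], [0.4923, 0.068], [0.4963, 0.068], [0.5003, 0.0674], [0.5043, 0.0673], [0.5083, 0.0668], [0.5123, 0.0667]] [-0.07936323  0.10723505]
[[0.4237, 0.1738, 0.016], [0.5293, 0.1711, 0.016], [0.5316, 0.1667, 0.016], [0.5263, 0.0773, 0.016], [0.417, 0.083, 0.016], [0.4205, 0.1287, 0.016], [0.5285, 0.1279, 0.016]]
```

>>> carry_out:
  commands:
    - {"dx":0,"dy":-3,"dz":0,"rx":0,"ry":0,"rz":0}
    - {"dx":0,"dy":-6,"dz":0,"rx":0,"ry":0,"rz":0}
    - {"dx":0,"dy":-9,"dz":0,"rx":0,"ry":0,"rz":0}
    - {"dx":0,"dy":-11,"dz":0,"rx":0,"ry":0,"rz":0}
    - {"dx":0,"dy":-13,"dz":0,"rx":0,"ry":0,"rz":0}
    - {"dx":0,"dy":-13,"dz":0,"rx":0,"ry":0,"rz":0}
    - {"dx":0,"dy":-13,"dz":0,"rx":0,"ry":0,"rz":0}

```text
time_s: 10.98
tool_pos: [0.488, 0.0733, -0.0016]
ee_rot: [[1.0, -0.007, -0.0], [-0.007, -1.0, 0.0], [-0.0, -0.0, -1.0]]
ft_force: [0.2, -0.2, 0.1]
finger_gap: 0.695
```

>>> carry_out:
  commands:
    - {"dx":0,"dy":8,"dz":0,"rx":0,"ry":0,"rz":0}
    - {"dx":0,"dy":20,"dz":-10,"rx":0,"ry":0,"rz":0}
    - {"dx":0,"dy":20,"dz":-50,"rx":0,"ry":0,"rz":0}
    - {"dx":-10,"dy":0,"dz":-90,"rx":0,"ry":0,"rz":0}
    - {"dx":-20,"dy":-30,"dz":-130,"rx":0,"ry":0,"rz":0}
    - {"dx":-20,"dy":-40,"dz":-150,"rx":0,"ry":0,"rz":0}
    - {"dx":-20,"dy":-40,"dz":-150,"rx":0,"ry":0,"rz":0}
    - {"dx":-20,"dy":-40,"dz":-150,"rx":0,"ry":0,"rz":0}

```text
time_s: 11.65
tool_pos: [0.4694, 0.1131, 0.1505]
ee_rot: [[1.0, -0.007, 0.004], [-0.007, -1.0, 0.001], [0.004, -0.001, -1.0]]
ft_force: [0.0, -0.3, -0.2]
finger_gap: 0.702
```

```bash
python3 - <<'E'
from meas import *
s=readout.state();print(s["time_s"],s["tool_pos"],s["ee_rot"],s["finger_gap"])
p,d=eyes.snapshot("wrist");cv2.imwrite("pics/w7.png",p);T=wristT(s);np.savez("w7.npz",T=T)
print(board(p,T,(20,460,20,330))[0])
E
```

```text
11.65 [0.46941173 0.11312406 0.15047527] [[ 0.99996823 -0.00666846  0.00436785]
 [-0.00667474 -0.99997671  0.00142589]
 [ 0.00435824 -0.00145499 -0.99998944]] 0.7024951331314596
((469.95318603515625, 136.02926635742188), (99.2678451538086, 109.70269012451172), 89.59163665771484)
```

View pics/w7.png

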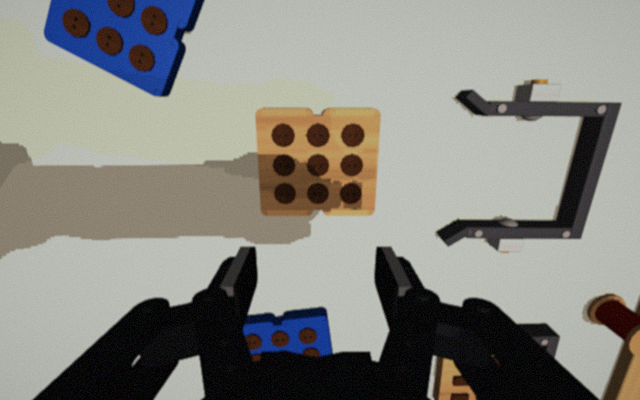

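```bash
python3 - <<'E'
from fr import *
T=np.load("w7.npz")["T"];p=cv2.imread("pics/w7.png")
u,d,b=frame(p,T,545,640,85,250,[500,515,590],range(130,225,10))
for q in (u,d,b): print(np.round(q,4).tolist())
E
```

```text
[[0.6248, 0.19], [0.6366, 0.1947], [0.7014, 0.1886]]
[[0.6474, 0.0627], [0.6618, 0.0636], [0.7256, 0.098]]
[[0.7272, 0.1656], [0.7271, 0.157], [0.7269, 0.1482], [0.7268, 0.1392], [0.7266, 0.1301], [0.7265, 0.1207], [0.7263, 0.1112], [0.7261, 0.1014], [0.726, 0.0915], [0.7258, 0.0814]]
```

>>> carry_out:
  commands:
    - {"dx":0,"dy":-40,"dz":0,"rx":0,"ry":0,"rz":0.005}
    - {"dx":0,"dy":-80,"dz":10,"rx":0,"ry":0,"rz":0.005}
    - {"dx":0,"dy":-100,"dz":40,"rx":0,"ry":0,"rz":0.005}
    - {"dx":0,"dy":-103,"dz":80,"rx":0,"ry":0,"rz":0.005}
    - {"dx":0,"dy":-103,"dz":120,"rx":0,"ry":0,"rz":0.005}
    - {"dx":0,"dy":-103,"dz":145,"rx":0,"ry":0,"rz":0.005}
    - {"dx":0,"dy":-103,"dz":152,"rx":0,"ry":0,"rz":0.005}
    - {"dx":0,"dy":-103,"dz":152,"rx":0,"ry":0,"rz":0.005}

```text
time_s: 12.37
tool_pos: [0.4675, 0.213, -0.0045]
ee_rot: [[1.0, -0.017, -0.006], [-0.017, -1.0, -0.002], [-0.006, 0.002, -1.0]]
ft_force: [0.5, -0.0, -0.1]
finger_gap: 0.699
```

>>> carry_out:
  commands:
    - {"dx":0,"dy":6,"dz":0,"rx":0,"ry":0,"rz":0}
    - {"dx":0,"dy":11,"dz":0,"rx":0,"ry":0,"rz":0}
    - {"dx":0,"dy":14,"dz":0,"rx":0,"ry":0,"rz":0}
    - {"dx":0,"dy":17,"dz":0,"rx":0,"ry":0,"rz":0}
    - {"dx":0,"dy":20,"dz":0,"rx":0,"ry":0,"rz":0}
    - {"dx":0,"dy":22,"dz":0,"rx":0,"ry":0,"rz":0}
    - {"dx":0,"dy":22,"dz":0,"rx":0,"ry":0,"rz":0}
    - {"dx":0,"dy":22,"dz":0,"rx":0,"ry":0,"rz":0}

```text
time_s: 13.03
tool_pos: [0.469, 0.194, -0.0036]
ee_rot: [[1.0, -0.013, -0.0], [-0.013, -1.0, -0.0], [-0.0, 0.0, -1.0]]
ft_force: [0.5, -0.5, -0.0]
finger_gap: 0.7
```

>>> carry_out:
  commands:
    - {"dx":0,"dy":-8,"dz":0,"rx":0,"ry":0,"rz":0}
    - {"dx":0,"dy":-20,"dz":-5,"rx":0,"ry":0,"rz":0}
    - {"dx":0,"dy":-20,"dz":-40,"rx":0,"ry":0,"rz":0}
    - {"dx":-10,"dy":0,"dz":-75,"rx":0,"ry":0,"rz":0}
    - {"dx":-20,"dy":20,"dz":-110,"rx":0,"ry":0,"rz":0}
    - {"dx":-20,"dy":55,"dz":-130,"rx":0,"ry":0,"rz":0}
    - {"dx":-20,"dy":60,"dz":-130,"rx":0,"ry":0,"rz":0}
    - {"dx":-20,"dy":60,"dz":-130,"rx":0,"ry":0,"rz":0}

```text
time_s: 13.7
tool_pos: [0.4491, 0.1326, 0.128]
ee_rot: [[1.0, -0.017, 0.003], [-0.017, -1.0, 0.0], [0.003, -0.001, -1.0]]
ft_force: [-0.1, 0.7, -0.2]
finger_gap: 0.702
```

```bash
python3 - <<'E'
from meas import *
s=readout.state();print(s["time_s"],s["tool_pos"],s["ee_rot"],s["joints"])
p,d=eyes.snapshot("wrist");cv2.imwrite("pics/w8.png",p);T=wristT(s);np.savez("w8.npz",T=T)
print(board(p,T,(200,460,20,250))[0])
E
```

```text
13.7 [0.44908709 0.13263212 0.12804467] [[ 9.99848355e-01 -1.71008022e-02  3.29084612e-03]
 [-1.71023872e-02 -9.99853640e-01  4.54076223e-04]
 [ 3.28259940e-03 -5.10288689e-04 -9.99994482e-01]] [-0.60224646  0.51259942  0.38669769  2.06555922 -0.3245217   0.61726959
 -0.01122091]
((469.6402587890625, 133.50180053710938), (102.39924621582031, 109.7109146118164), 89.2075424194336)
```

View pics/w8.png

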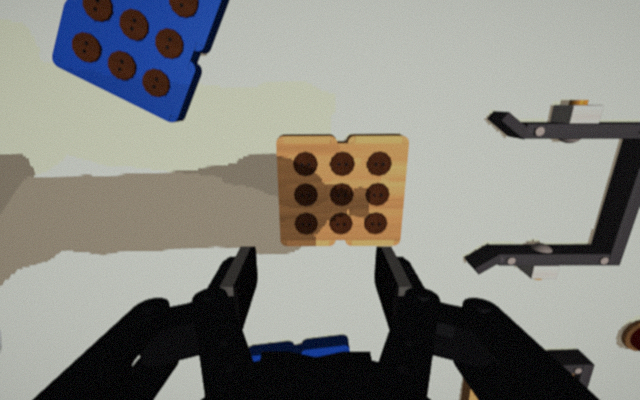

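>>> carry_out:
  commands:
    - {"dx":0,"dy":0,"dz":0,"rx":0,"ry":0,"rz":-0.12}
    - {"dx":0,"dy":0,"dz":0,"rx":0,"ry":0,"rz":-0.24}
    - {"dx":0,"dy":0,"dz":0,"rx":0,"ry":0,"rz":-0.36}
    - {"dx":0,"dy":0,"dz":0,"rx":0,"ry":0,"rz":-0.48}
    - {"dx":0,"dy":0,"dz":0,"rx":0,"ry":0,"rz":-0.6}
    - {"dx":0,"dy":0,"dz":0,"rx":0,"ry":0,"rz":-0.72}
    - {"dx":0,"dy":0,"dz":0,"rx":0,"ry":0,"rz":-0.84}
    - {"dx":0,"dy":0,"dz":0,"rx":0,"ry":0,"rz":-0.96}

```text
time_s: 14.42
tool_pos: [0.4476, 0.1365, 0.1251]
ee_rot: [[0.577, 0.817, -0.003], [0.817, -0.577, 0.001], [-0.001, -0.002, -1.0]]
ft_force: [-0.4, -0.3, -1.1]
finger_gap: 0.701
```

>>> carry_out:
  commands:
    - {"dx":0,"dy":0,"dz":0,"rx":0,"ry":0,"rz":-0.12}
    - {"dx":0,"dy":0,"dz":0,"rx":0,"ry":0,"rz":-0.24}
    - {"dx":0,"dy":0,"dz":0,"rx":0,"ry":0,"rz":-0.36}
    - {"dx":0,"dy":0,"dz":0,"rx":0,"ry":0,"rz":-0.48}
    - {"dx":0,"dy":0,"dz":0,"rx":0,"ry":0,"rz":-0.6}
    - {"dx":0,"dy":0,"dz":0,"rx":0,"ry":0,"rz":-0.614}
    - {"dx":0,"dy":0,"dz":0,"rx":0,"ry":0,"rz":-0.614}

```text
time_s: 15.0
tool_pos: [0.4478, 0.1357, 0.1255]
ee_rot: [[0.01, 1.0, -0.002], [1.0, -0.01, 0.001], [0.001, -0.002, -1.0]]
ft_force: [-0.1, -0.2, 0.3]
finger_gap: 0.698
```

```bash
python3 - <<'E'
from meas import *
s=readout.state();print(s["time_s"],s["tool_pos"],s["ee_rot"],s["joints"])
E
```

```text
15.0 [0.44778088 0.13573096 0.12548459] [[ 9.91977222e-03  9.99948406e-01 -2.18707286e-03]
 [ 9.99950520e-01 -9.91811557e-03  7.67024213e-04]
 [ 7.45292998e-04 -2.19457335e-03 -9.99997314e-01]] [-0.28093804  0.49398827 -0.08406926  2.05512926  0.06826373  0.59681953
  1.14932103]
```

>>> carry_out:
  commands:
    - {"dx":0,"dy":-10,"dz":0,"rx":0.05,"ry":0,"rz":0}
    - {"dx":-1,"dy":-25,"dz":0,"rx":0.1,"ry":0,"rz":0}
    - {"dx":-2,"dy":-40,"dz":10,"rx":0.15,"ry":0,"rz":0}
    - {"dx":-3,"dy":-55,"dz":20,"rx":0.2,"ry":0,"rz":0}
    - {"dx":-3,"dy":-64,"dz":40,"rx":0.2,"ry":0,"rz":0}
    - {"dx":-3,"dy":-64,"dz":60,"rx":0.2,"ry":0,"rz":0}
    - {"dx":-3,"dy":-64,"dz":60,"rx":0.2,"ry":0,"rz":0}
    - {"dx":-3,"dy":-64,"dz":60,"rx":0.2,"ry":0,"rz":0}

```text
time_s: 15.67
tool_pos: [0.3828, 0.1318, 0.0652]
ee_rot: [[0.01, 0.979, -0.203], [1.0, -0.01, 0.001], [-0.001, -0.203, -0.979]]
ft_force: [0.4, -0.9, 1.1]
finger_gap: 0.697
```

```bash
python3 - <<'E'
from meas import *
s=readout.state();print(s["time_s"],s["tool_pos"],s["ee_rot"],s["joints"])
p,d=eyes.snapshot("wrist");cv2.imwrite("pics/w9.png",p);T=wristT(s);np.savez("w9.npz",T=T)
E
```

```text
15.6667 [0.38279652 0.13177325 0.06520441] [[ 1.00573015e-02  9.79059057e-01 -2.03327847e-01]
 [ 9.99948505e-01 -1.01228555e-02  7.17610566e-04]
 [-1.35567529e-03 -2.03324594e-01 -9.79110449e-01]] [-0.2437362   0.61365504 -0.13271987  2.11903908  0.00695669  0.6048181
  1.1947053 ]
```

View pics/w9.png

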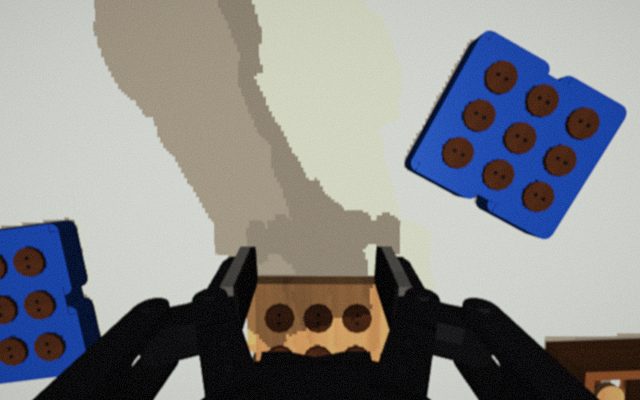

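```bash
python3 - <<'E'
from meas import *
T=np.load("w9.npz")["T"]
print(ray("wrist",[[262,284],[318,283],[374,283]],.016,T),ray("wrist",[[318,276]],0,T))
s=readout.state();R=s["ee_rot"]
print(1000*R.T@(np.array([.383,.132,-.001])-s["tool_pos"]))
E
```

```text
[[0.41476289 0.0953638  0.016     ]
 [0.41442934 0.13414148 0.016     ]
 [0.41481323 0.17288011 0.016     ]] [[0.41539062 0.13424141 0.        ]]
[1.86626427e-03 1.26567082e+01 6.57834814e+01]
```

>>> carry_out:
  commands:
    - {"dx":0,"dy":5,"dz":25,"rx":0,"ry":0,"rz":0}
    - {"dx":0,"dy":10,"dz":50,"rx":0,"ry":0,"rz":0}
    - {"dx":0,"dy":12.6,"dz":63,"rx":0,"ry":0,"rz":0}
    - {"dx":0,"dy":12.6,"dz":65.5,"rx":0,"ry":0,"rz":0}
    - {"dx":0,"dy":12.6,"dz":65.5,"rx":0,"ry":0,"rz":0}
    - {"dx":0,"dy":12.6,"dz":65.5,"rx":0,"ry":0,"rz":0}

```text
time_s: 16.22
tool_pos: [0.3843, 0.1322, 0.0006]
ee_rot: [[0.01, 0.98, -0.197], [1.0, -0.01, 0.002], [0.0, -0.197, -0.98]]
ft_force: [0.3, 0.6, 0.3]
finger_gap: 0.7
```

>>> carry_out:
  commands:
    - {"dx":0,"dy":8,"dz":-1.6,"rx":0,"ry":0,"rz":0}
    - {"dx":0,"dy":14,"dz":-2.8,"rx":0,"ry":0,"rz":0}
    - {"dx":0,"dy":19,"dz":-3.8,"rx":0,"ry":0,"rz":0}
    - {"dx":0,"dy":24,"dz":-4.8,"rx":0,"ry":0,"rz":0}
    - {"dx":0,"dy":30,"dz":-6,"rx":0,"ry":0,"rz":0}
    - {"dx":0,"dy":36,"dz":-7.2,"rx":0,"ry":0,"rz":0}
    - {"dx":0,"dy":42,"dz":-8.4,"rx":0,"ry":0,"rz":0}
    - {"dx":0,"dy":48,"dz":-9.6,"rx":0,"ry":0,"rz":0}

```text
time_s: 16.88
tool_pos: [0.4329, 0.1314, -0.0004]
ee_rot: [[0.01, 0.98, -0.199], [1.0, -0.01, 0.002], [-0.0, -0.199, -0.98]]
ft_force: [-1.9, -0.4, 1.5]
finger_gap: 0.699
```

>>> carry_out:
  commands:
    - {"dx":0,"dy":6,"dz":-1.2,"rx":-0.02,"ry":0,"rz":0}
    - {"dx":0,"dy":12,"dz":-2.4,"rx":-0.05,"ry":0,"rz":0}
    - {"dx":0,"dy":18,"dz":-3.6,"rx":-0.08,"ry":0,"rz":0}
    - {"dx":0,"dy":24,"dz":-4.8,"rx":-0.11,"ry":0,"rz":0}
    - {"dx":0,"dy":30,"dz":-6,"rx":-0.14,"ry":0,"rz":0}
    - {"dx":0,"dy":36,"dz":-7.2,"rx":-0.17,"ry":0,"rz":0}
    - {"dx":0,"dy":40,"dz":-8,"rx":-0.2,"ry":0,"rz":0}
    - {"dx":0,"dy":42,"dz":-8.2,"rx":-0.2,"ry":0,"rz":0}

```text
time_s: 17.55
tool_pos: [0.4753, 0.1313, -0.0007]
ee_rot: [[0.009, 1.0, 0.001], [1.0, -0.009, -0.0], [-0.0, 0.001, -1.0]]
ft_force: [-1.7, -0.5, 0.8]
finger_gap: 0.701
```

```bash
python3 - <<'E'
from meas import *
s=readout.state();print(s["time_s"],s["tool_pos"],s["ee_rot"],s["joints"])
p,d=eyes.snapshot("wrist");cv2.imwrite("pics/w10.png",p);T=wristT(s);np.savez("w10.npz",T=T)
p,d=eyes.snapshot("top");cv2.imwrite("pics/top10.png",cv2.resize(p[110:260,260:440],None,fx=4,fy=4,interpolation=cv2.INTER_CUBIC))
p,d=eyes.snapshot("scene");cv2.imwrite("pics/s10.png",cv2.resize(p[130:330,180:430],None,fx=3,fy=3,interpolation=cv2.INTER_CUBIC))
E
```

```text
17.55 [ 0.47528004  0.13127763 -0.00067901] [[ 8.81473781e-03  9.99960438e-01  1.19268999e-03]
 [ 9.99961139e-01 -8.81455704e-03 -1.56732355e-04]
 [-1.46213121e-04  1.19402520e-03 -9.99999276e-01]] [-0.29108934  0.74927921 -0.03472789  2.07039823  0.07644397  0.32200799
  1.17295733]
```

View pics/w10.png

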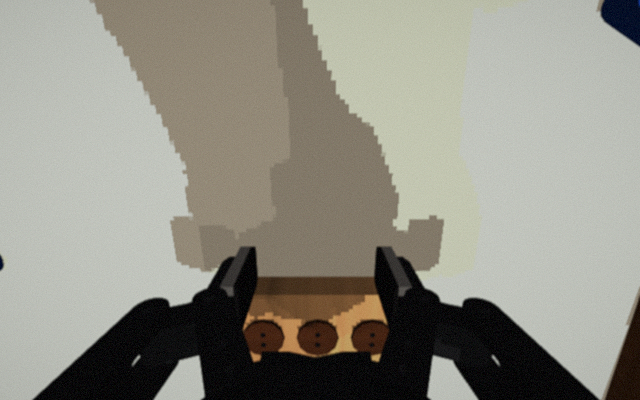

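View pics/s10.png

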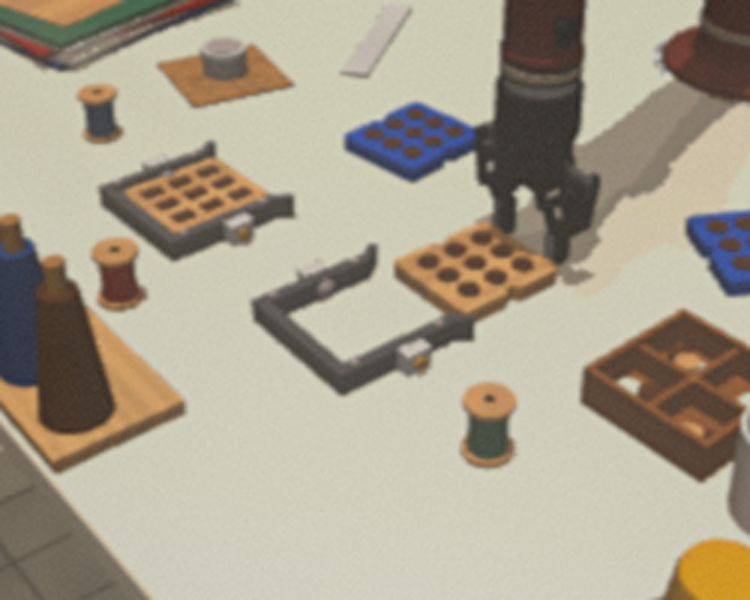

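View pics/top10.png

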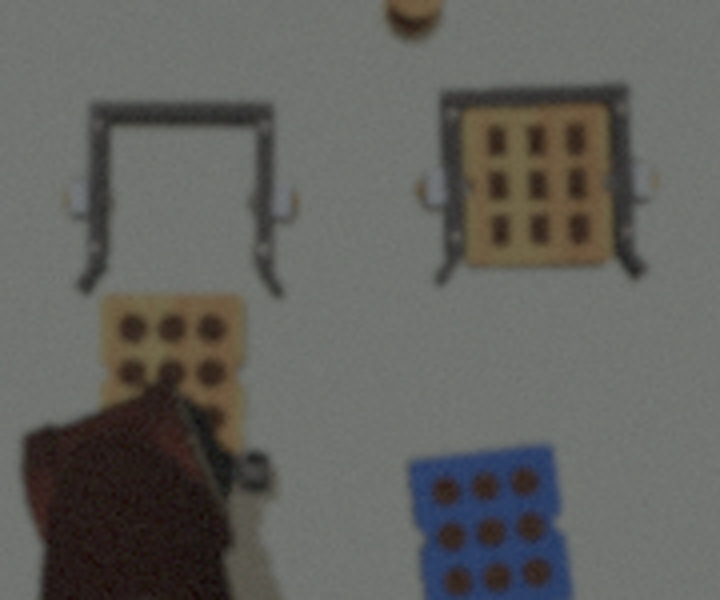

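>>> carry_out:
  commands:
    - {"dx":-1,"dy":4,"dz":0,"rx":0,"ry":0,"rz":0}
    - {"dx":-2,"dy":8,"dz":0,"rx":0,"ry":0,"rz":0}
    - {"dx":-3,"dy":12,"dz":0,"rx":0,"ry":0,"rz":0}
    - {"dx":-4,"dy":16,"dz":0,"rx":0,"ry":0,"rz":0}
    - {"dx":-4,"dy":20,"dz":0,"rx":0,"ry":0,"rz":0}
    - {"dx":-4,"dy":24,"dz":0,"rx":0,"ry":0,"rz":0}
    - {"dx":-4,"dy":28,"dz":0,"rx":0,"ry":0,"rz":0}
    - {"dx":-4,"dy":32,"dz":0,"rx":0,"ry":0,"rz":0}

```text
time_s: 18.37
tool_pos: [0.5077, 0.1267, -0.0007]
ee_rot: [[0.01, 1.0, -0.0], [1.0, -0.01, -0.0], [-0.0, -0.0, -1.0]]
ft_force: [-0.4, -0.2, -1.0]
finger_gap: 0.701
```

```bash
python3 - <<'E'
from meas import *
s=readout.state();print(s["time_s"],s["tool_pos"],s["ft_force"],s["moment"])
p,d=eyes.snapshot("top");cv2.imwrite("pics/top11.png",cv2.resize(p[110:260,260:440],None,fx=4,fy=4,interpolation=cv2.INTER_CUBIC))
E
```

```text
18.3667 [ 0.5077224   0.12667268 -0.00074719] [-0.43795686 -0.18675133 -0.97443604] [-0.00595481  0.16359978  0.01287697]
```

View pics/top11.png

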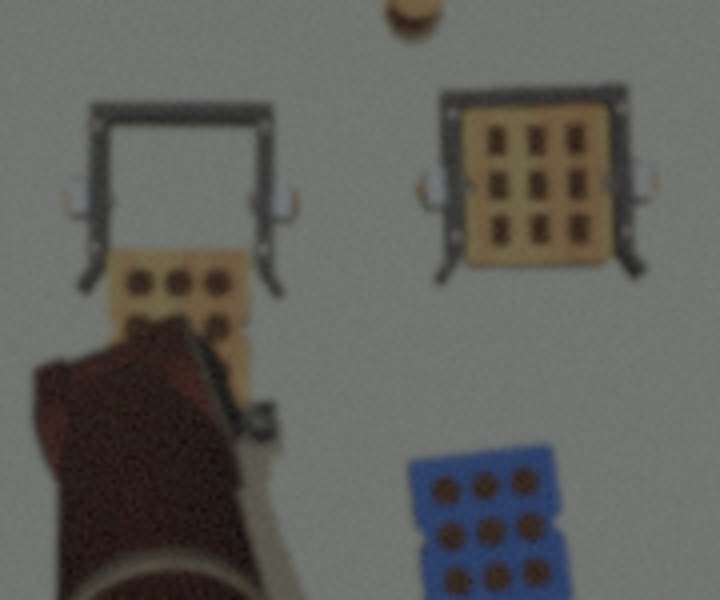

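>>> carry_out:
  commands:
    - {"dx":-0.5,"dy":4,"dz":0,"rx":0,"ry":0,"rz":0}
    - {"dx":-1,"dy":8,"dz":0,"rx":0,"ry":0,"rz":0}
    - {"dx":-1,"dy":12,"dz":0,"rx":0,"ry":0,"rz":0}
    - {"dx":-1,"dy":16,"dz":0,"rx":0,"ry":0,"rz":0}
    - {"dx":-1,"dy":20,"dz":0,"rx":0,"ry":0,"rz":0}
    - {"dx":-1,"dy":24,"dz":0,"rx":0,"ry":0,"rz":0}

```text
time_s: 18.92
tool_pos: [0.5317, 0.1255, -0.0007]
ee_rot: [[0.01, 1.0, -0.0], [1.0, -0.01, -0.0], [-0.0, -0.0, -1.0]]
ft_force: [-1.6, -0.0, -1.0]
finger_gap: 0.7
```

>>> carry_out:
  commands:
    - {"dx":0,"dy":3,"dz":0,"rx":0,"ry":0,"rz":0}
    - {"dx":0,"dy":6,"dz":0,"rx":0,"ry":0,"rz":0}
    - {"dx":0,"dy":9,"dz":0,"rx":0,"ry":0,"rz":0}
    - {"dx":0,"dy":12,"dz":0,"rx":0,"ry":0,"rz":0}

```text
time_s: 19.25
tool_pos: [0.5399, 0.1254, -0.0011]
ee_rot: [[0.009, 1.0, -0.008], [1.0, -0.009, -0.001], [-0.001, -0.008, -1.0]]
ft_force: [-8.3, -0.4, 4.4]
finger_gap: 0.703
```

```bash
python3 - <<'E'
from meas import *
s=readout.state();print(s["time_s"],s["tool_pos"],s["ft_force"],s["moment"])
p,d=eyes.snapshot("top");cv2.imwrite("pics/top12.png",cv2.resize(p[110:260,260:440],None,fx=4,fy=4,interpolation=cv2.INTER_CUBIC))
E
```

```text
19.25 [ 0.5398519   0.12544547 -0.00111354] [-8.32890768 -0.42557222  4.36818289] [0.05784562 1.50790943 0.05121917]
```

View pics/top12.png

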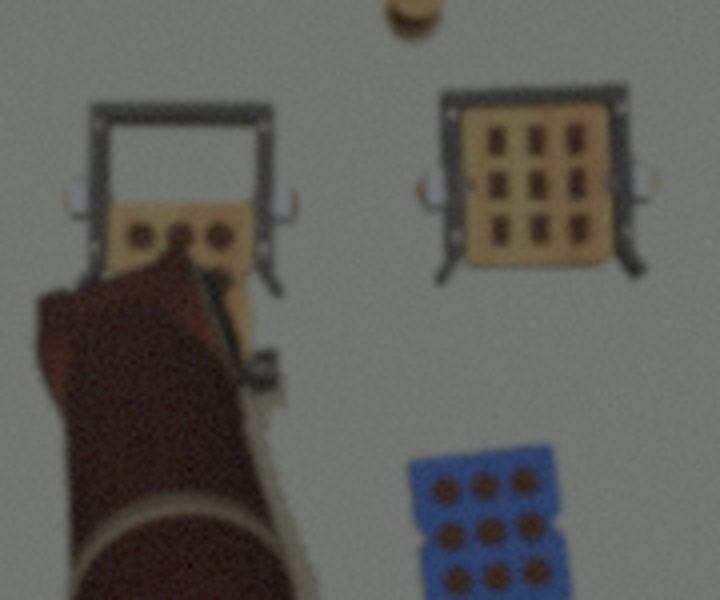

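>>> carry_out:
  commands:
    - {"dx":0,"dy":3,"dz":0,"rx":0,"ry":0,"rz":0}
    - {"dx":0,"dy":6,"dz":0,"rx":0,"ry":0,"rz":0}
    - {"dx":0,"dy":8,"dz":0,"rx":0,"ry":0,"rz":0}
    - {"dx":0,"dy":10,"dz":0,"rx":0,"ry":0,"rz":0}

```text
time_s: 19.63
tool_pos: [0.5527, 0.1252, -0.0011]
ee_rot: [[0.01, 1.0, -0.002], [1.0, -0.01, -0.0], [-0.0, -0.002, -1.0]]
ft_force: [-1.3, 0.3, -0.7]
finger_gap: 0.702
```

>>> carry_out:
  commands:
    - {"dx":0,"dy":4,"dz":0,"rx":0,"ry":0,"rz":0}
    - {"dx":0,"dy":8,"dz":0,"rx":0,"ry":0,"rz":0}
    - {"dx":0,"dy":12,"dz":0,"rx":0,"ry":0,"rz":0}
    - {"dx":0,"dy":16,"dz":0,"rx":0,"ry":0,"rz":0}
    - {"dx":0,"dy":20,"dz":0,"rx":0,"ry":0,"rz":0}
    - {"dx":0,"dy":24,"dz":0,"rx":0,"ry":0,"rz":0}
    - {"dx":0,"dy":28,"dz":0,"rx":0,"ry":0,"rz":0}
    - {"dx":0,"dy":28,"dz":0,"rx":0,"ry":0,"rz":0}

```text
time_s: 20.3
tool_pos: [0.5834, 0.125, -0.0004]
ee_rot: [[0.01, 1.0, 0.003], [1.0, -0.01, 0.0], [0.0, 0.003, -1.0]]
ft_force: [0.1, -0.9, 0.4]
finger_gap: 0.695
```

>>> carry_out:
  commands:
    - {"dx":0,"dy":2,"dz":0,"rx":0,"ry":0,"rz":0}
    - {"dx":0,"dy":4,"dz":0,"rx":0,"ry":0,"rz":0}
    - {"dx":0,"dy":6,"dz":0,"rx":0,"ry":0,"rz":0}
    - {"dx":0,"dy":8,"dz":0,"rx":0,"ry":0,"rz":0}

```text
time_s: 20.63
tool_pos: [0.5896, 0.125, -0.0006]
ee_rot: [[0.01, 1.0, 0.001], [1.0, -0.01, 0.0], [0.0, 0.001, -1.0]]
ft_force: [-1.4, -0.2, 0.1]
finger_gap: 0.702
```

```bash
python3 - <<'E'
from meas import *
s=readout.state();print(s["time_s"],s["tool_pos"],s["ft_force"],s["moment"])
p,d=eyes.snapshot("top");cv2.imwrite("pics/top13.png",cv2.resize(p[110:260,260:440],None,fx=4,fy=4,interpolation=cv2.INTER_CUBIC))
p,d=eyes.snapshot("scene");cv2.imwrite("pics/s13.png",cv2.resize(p[180:310,210:360],None,fx=4,fy=4,interpolation=cv2.INTER_CUBIC))
E
```

```text
20.6333 [ 5.89598637e-01  1.24991116e-01 -5.63087856e-04] [-1.44913989 -0.16025171  0.05779668] [-0.03910991  0.20360361 -0.02258539]
```

View pics/top13.png

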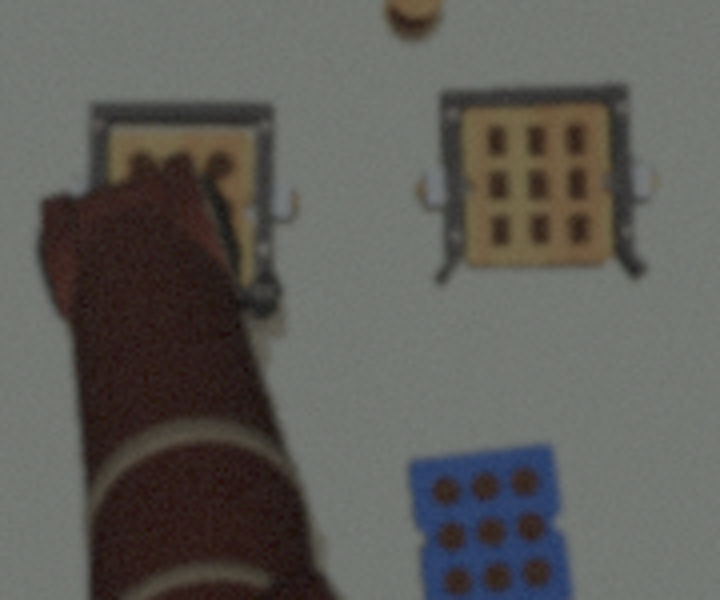

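View pics/s13.png

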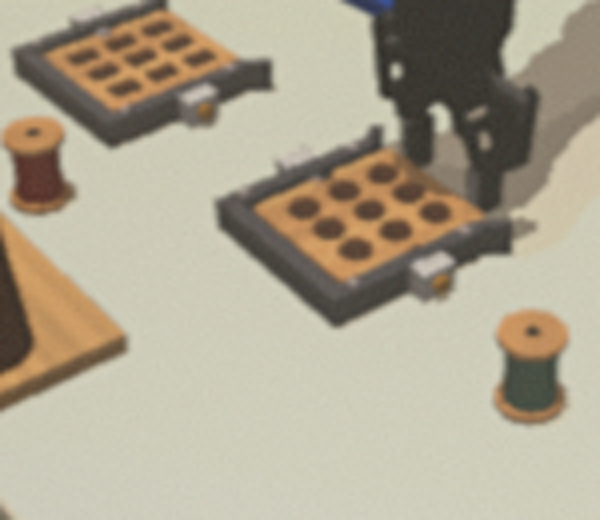

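>>> carry_out:
  commands:
    - {"dx":0,"dy":1.5,"dz":0,"rx":0,"ry":0,"rz":0}
    - {"dx":0,"dy":3,"dz":0,"rx":0,"ry":0,"rz":0}
    - {"dx":0,"dy":4,"dz":0,"rx":0,"ry":0,"rz":0}
    - {"dx":0,"dy":4,"dz":0,"rx":0,"ry":0,"rz":0}

```text
time_s: 21.07
tool_pos: [0.5941, 0.1249, -0.0006]
ee_rot: [[0.01, 1.0, 0.001], [1.0, -0.01, 0.0], [0.0, 0.001, -1.0]]
ft_force: [-0.4, -0.5, 0.4]
finger_gap: 0.702
```

>>> carry_out:
  commands:
    - {"dx":0,"dy":1,"dz":0,"rx":0,"ry":0,"rz":0}
    - {"dx":0,"dy":2,"dz":0,"rx":0,"ry":0,"rz":0}
    - {"dx":0,"dy":2,"dz":0,"rx":0,"ry":0,"rz":0}

```text
time_s: 21.32
tool_pos: [0.5956, 0.1249, -0.0007]
ee_rot: [[0.01, 1.0, 0.0], [1.0, -0.01, -0.0], [-0.0, 0.0, -1.0]]
ft_force: [-0.3, -0.3, -0.9]
finger_gap: 0.7
```

>>> carry_out:
  commands:
    - {"dx":0,"dy":1,"dz":0,"rx":0,"ry":0,"rz":0}
    - {"dx":0,"dy":2,"dz":0,"rx":0,"ry":0,"rz":0}
    - {"dx":0,"dy":2,"dz":0,"rx":0,"ry":0,"rz":0}

```text
time_s: 21.57
tool_pos: [0.5967, 0.1248, -0.0008]
ee_rot: [[0.01, 1.0, -0.001], [1.0, -0.01, -0.0], [-0.0, -0.001, -1.0]]
ft_force: [-1.1, 0.3, 0.7]
finger_gap: 0.698
```

>>> carry_out:
  commands:
    - {"dx":0,"dy":1.5,"dz":0,"rx":0,"ry":0,"rz":0}
    - {"dx":0,"dy":3,"dz":0,"rx":0,"ry":0,"rz":0}
    - {"dx":0,"dy":4,"dz":0,"rx":0,"ry":0,"rz":0}
    - {"dx":0,"dy":4,"dz":0,"rx":0,"ry":0,"rz":0}

```text
time_s: 21.9
tool_pos: [0.5971, 0.1248, -0.0014]
ee_rot: [[0.01, 1.0, -0.009], [1.0, -0.01, -0.001], [-0.001, -0.009, -1.0]]
ft_force: [-6.9, 0.0, 4.2]
finger_gap: 0.699
```

>>> carry_out:
  commands:
    - {"dx":0,"dy":2,"dz":0,"rx":0,"ry":0,"rz":0}
    - {"dx":0,"dy":4,"dz":0,"rx":0,"ry":0,"rz":0}
    - {"dx":0,"dy":5,"dz":0,"rx":0,"ry":0,"rz":0}
    - {"dx":0,"dy":5,"dz":0,"rx":0,"ry":0,"rz":0}

```text
time_s: 22.23
tool_pos: [0.597, 0.1246, -0.0022]
ee_rot: [[0.01, 1.0, -0.02], [1.0, -0.01, -0.003], [-0.003, -0.02, -1.0]]
ft_force: [-14.1, 0.2, 7.1]
finger_gap: 0.698
```

```bash
python3 - <<'E'
from meas import *
s=readout.state();print(s["time_s"],s["tool_pos"],s["ft_force"],s["ee_rot"])
E
```

```text
22.2333 [ 0.59701681  0.12459798 -0.00218237] [-14.05765544   0.21076176   7.07343781] [[ 0.00978603  0.9997472  -0.0202429 ]
 [ 0.99994799 -0.00984211 -0.00267272]
 [-0.00287128 -0.0202157  -0.99979152]]
```

>>> carry_out:
  commands:
    - {"dx":0,"dy":-10,"dz":0,"rx":0,"ry":0,"rz":0}
    - {"dx":0,"dy":-30,"dz":0,"rx":0,"ry":0,"rz":0}
    - {"dx":0,"dy":-45,"dz":-15,"rx":0,"ry":0,"rz":0}
    - {"dx":0,"dy":-45,"dz":-50,"rx":0,"ry":0,"rz":0}
    - {"dx":0,"dy":-45,"dz":-85,"rx":0,"ry":0,"rz":0}
    - {"dx":0,"dy":-30,"dz":-120,"rx":0,"ry":0,"rz":0}
    - {"dx":0,"dy":-5,"dz":-150,"rx":0,"ry":0,"rz":0}
    - {"dx":0,"dy":15,"dz":-180,"rx":0,"ry":0,"rz":0}

```text
time_s: 22.9
tool_pos: [0.6232, 0.1245, 0.1821]
ee_rot: [[0.01, 1.0, 0.004], [1.0, -0.01, 0.0], [0.0, 0.004, -1.0]]
ft_force: [0.6, 0.6, -0.6]
finger_gap: 0.699
```

>>> carry_out:
  commands:
    - {"dx":0,"dy":15,"dz":-20,"rx":0,"ry":0,"rz":0}
    - {"dx":0,"dy":15,"dz":-20,"rx":0,"ry":0,"rz":0}
    - {"dx":0,"dy":15,"dz":-20,"rx":0,"ry":0,"rz":0}
    - {"dx":0,"dy":15,"dz":-20,"rx":0,"ry":0,"rz":0}

```text
time_s: 23.23
tool_pos: [0.6352, 0.1244, 0.1981]
ee_rot: [[0.01, 1.0, -0.002], [1.0, -0.01, -0.001], [-0.001, -0.002, -1.0]]
ft_force: [-0.4, -0.9, -1.2]
finger_gap: 0.704
```

```bash
python3 - <<'E'
from meas import *
s=readout.state();print(s["time_s"],s["tool_pos"],s["ee_rot"])
p,d=eyes.snapshot("wrist");cv2.imwrite("pics/w14.png",p);T=wristT(s);np.savez("w14.npz",T=T)
p,d=eyes.snapshot("scene");cv2.imwrite("pics/s14.png",cv2.resize(p[130:330,180:430],None,fx=3,fy=3,interpolation=cv2.INTER_CUBIC))
E
```

```text
23.2333 [0.63523772 0.12436659 0.19810903] [[ 9.51221463e-03  9.99952117e-01 -2.29801753e-03]
 [ 9.99954616e-01 -9.51341064e-03 -5.10085004e-04]
 [-5.31922564e-04 -2.29306120e-03 -9.99997229e-01]]
```

View pics/w14.png

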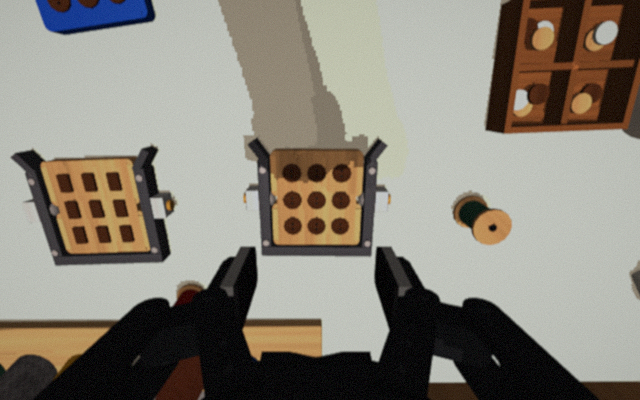

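View pics/s14.png

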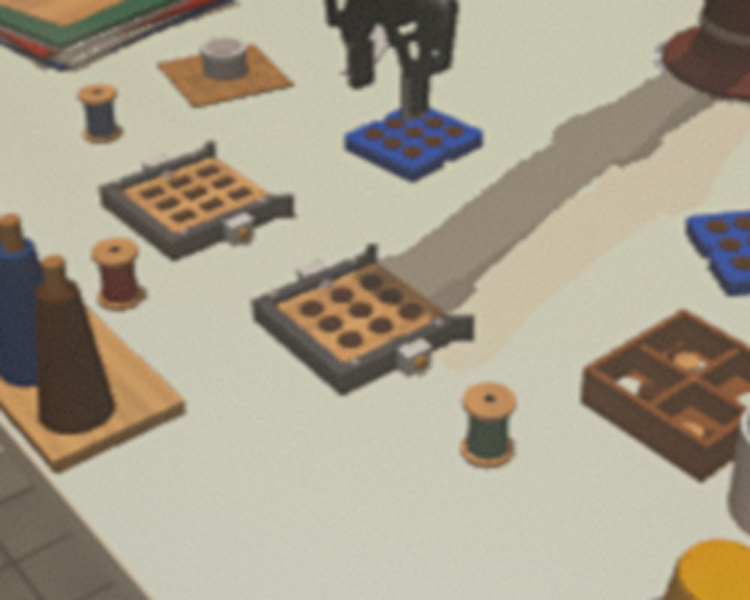

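```bash
python3 - <<'E'
from meas import *
p=cv2.imread("pics/w14.png");T=np.load("w14.npz")["T"]
r=board(p,T,(265,370,145,250))[0];print("loose",r)
h=cv2.cvtColor(p,cv2.COLOR_BGR2HSV);m=((h[...,0]>5)&(h[...,0]<28)&(h[...,1]>80))
for x in (290,305,340):
    ys=np.where(m[140:255,x])[0]+140; q=ray("wrist",[[x,ys.min()-.5],[x,ys.max()+.5]],.016,T);print(x,ys.min(),ys.max(),q[:,:2].ravel())
cv2.imwrite("pics/w14c.png",cv2.resize(p[130:265,235:400],None,fx=4.4,fy=4.4,interpolation=cv2.INTER_CUBIC))
cv2.imwrite("pics/w14d.png",cv2.resize(p[140:270,10:180],None,fx=4.4,fy=4.4,interpolation=cv2.INTER_CUBIC))
E
```

```text
loose ((660.380859375, 126.0413818359375), (103.44325256347656, 113.2873764038086), 89.44709014892578)
290 149 245 [0.60399429 0.09862514 0.71737052 0.09462916]
305 149 245 [0.60414975 0.11449736 0.71754001 0.11219321]
340 149 245 [0.60451245 0.15153004 0.71793545 0.15317295]
```

View pics/w14c.png

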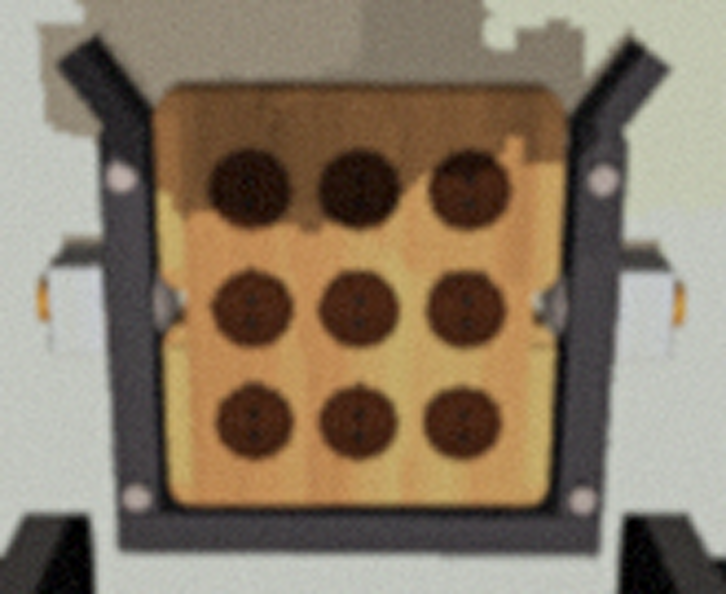

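View pics/w14d.png

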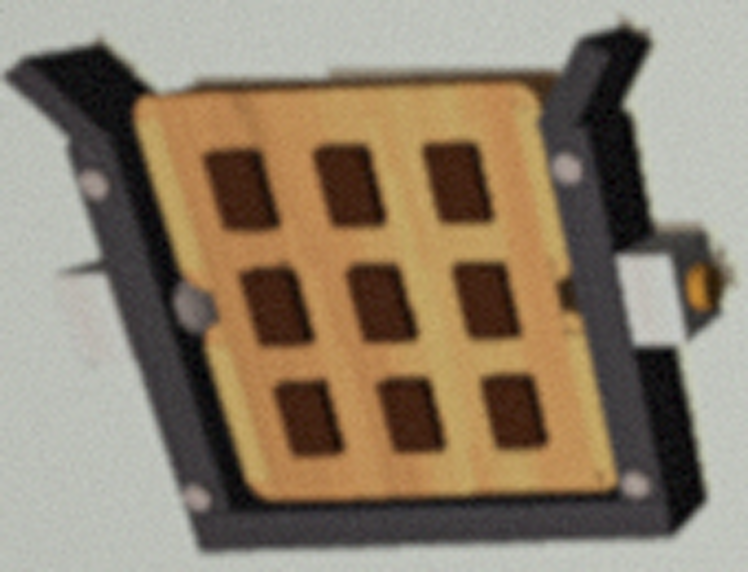

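The board is against the stop, with both balls in their notches at crop positions (170,305) and (550,305). The tin stands on the mat, and the gripper is clear at z ≈ 0.2 m.

```bash
python3 - <<'E'
from plant import job
print(job.finish_job())
E
```

```text
the job is handed in; nothing more can be done
None
```

The tin is on the cork mat and the loose board is fully home in the empty frame. I handed the job in at about 23.5 s of the 64 s allowed.

- **Tin:** I lifted it out of the frame and stood it on the mat, within about 5 mm of the mat's centre. The wrist picture just after release and the scene picture at the end both show it upright there.
- **Board:** I squared it up with pushes on its sides, then pushed it flat from behind with two fingers. There was one peak of about 8 N at the balls, and it came to a hard stop that did not give at 14 N.
- **Last check of the fit:** The final wrist picture shows both balls in the side notches and the board's front edge against the back wall. I measured the board's centre at (0.660, 0.126) m against a frame seat of about (0.6595, 0.127) m.
- **Other things:** The kept board and everything else in view looked undisturbed. I judged that by eye and did not measure it. The gripper was about 0.2 m above the table and touching nothing.
- **Disagreements:** The top camera read 2–8 mm differently from the wrist camera, mostly in y, so I used the wrist readings. The first sideways push left the board about 6.5 mm too far left. A corrective push left it roughly 4 mm off by the wrist camera, and the frame's guides took up the rest.

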